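Unload the block shaker

TASK

The shaking run is over: press the block shaker's red release button, turn its clear hold-down cover a quarter turn anticlockwise seen from above, lift it off and stand it upright on the middle of the blue mat. Then knock every tube block that is in the shaker up out of its nest with the orange ejector key beside that nest, and put the blocks side by side, lying flat on a face, inside the yellow wash tray. Leave the timer, the marker pen, the tip rack and the bottle where they are.

Things in the scene. Friction and masses are not known exactly. Their poses are not given: they have to be found in the camera images.
- unit: The block shaker, fixed to the bench: white housing 224 mm across, 45 mm high, with a steel hub, three grey nests, three orange keys, a red button, and a console 60 mm high on its +x side. Origin on the bench on the hub axis, z up. Nests (left, right, front) are centred 75 mm from the hub axis on its own +y, -y and -x sides: pockets 47 mm square, walls 5 mm, floor 45 mm and mouth 90 mm above the bench.
- hub (a point): Top of the steel hub (60 mm across) on its axis, 92 mm above the bench; the cover's disc lies on it. A T-post on it (bar 40 x 11 mm, top 106.5 mm above the bench) holds the cover's bayonet. Axes as the shaker's.
- release_top (a point): Centre of the top of the red release button (22 mm across), 124 mm from the hub axis, midway between the shaker's +x and +y sides; 117 mm above the bench at the start.
- release (a joint): Travel of the release button, m: 0 = up (its steel pin stands between two blue tabs on the cover's rim, blocking it from turning), 0.016 = fully pressed (pin below the tabs). Pressed straight down it takes 4 to 5 N and stays where it is left; no spring.
- cover_grip (a point): Centre of the blue grip bar on the cover, at the height to grip: bar 60 mm long (own x), 18 mm thick (own y); its top is 15 mm above this point, and the blue hub it stands on (66 mm across) is 21 mm below. At the start the cover is locked, its axes along the shaker's. It turns anticlockwise from above (about +z) up to a stop at 1.57 rad; turned 1.45 rad or more it lifts straight off.
- cover: The hold-down cover, 0.25 kg; origin at the underside of its skirt, z up, 54 mm below the grip point. Skirt 76 mm across and 10 mm high, on which it stands by itself; above it a clear disc 180 mm across, 6 mm thick; two rim tabs reach 108 mm from the axis. Lifted 30 mm it is clear of hub and post.
- mat: Blue square mat, 240 x 240 mm and 2 mm thick, fixed on the bench to one side of the shaker; origin at its centre, on the bench.
- tray: Yellow wash tray, loose, 240 mm (own x) by 140 mm (own y), walls 4 mm thick and 18 mm high, inner floor 4 mm up, 0.5 kg, on the other side of the shaker; origin at the centre of its underside.
- blue_mid (a point): Centre of the blue tube block: aluminium, 44 x 44 mm (own x, y) and 46 mm high (own z), nine dark wells on top, 0.11 to 0.23 kg. At the start it sits sunk in one of the nests, its top 1 mm above the nest's mouth, with nothing to grip. It may be absent; any nest may be empty.
- green_mid (a point): Centre of the green tube block: aluminium, 44 x 44 mm (own x, y) and 46 mm high (own z), nine dark wells on top, 0.11 to 0.23 kg. At the start it sits sunk in one of the nests, its top 1 mm above the nest's mouth, with nothing to grip. It may be absent; any nest may be empty.
- violet_mid (a point): Centre of the violet tube block: aluminium, 44 x 44 mm (own x, y) and 46 mm high (own z), nine dark wells on top, 0.11 to 0.23 kg. At the start it sits sunk in one of the nests, its top 1 mm above the nest's mouth, with nothing to grip. It may be absent; any nest may be empty.
- key_left_top (a point): Centre of the top of the orange ejector key (30 x 30 mm) of the left nest, 140 mm from the hub axis on the shaker's +y side; 96 mm above the bench when up, 68 mm when fully down.
- key_left (a joint): Travel of the left ejector key, m: 0 = up, 0.028 = fully down. Pressing it raises a steel knockout rod (16 mm thick) through the floor of the left nest by as much, lifting the block there until it stands 28 mm out of the nest. It takes 5 to 8 N and stays where it is left, rod and block too.
- key_right_top (a point): Centre of the top of the orange ejector key (30 x 30 mm) of the right nest, 140 mm from the hub axis on the shaker's -y side; 96 mm above the bench when up, 68 mm when fully down.
- key_right (a joint): Travel of the right ejector key, m: 0 = up, 0.028 = fully down. Pressing it raises a steel knockout rod (16 mm thick) through the floor of the right nest by as much, lifting the block there until it stands 28 mm out of the nest. It takes 5 to 8 N and stays where it is left, rod and block too.
- key_front_top (a point): Centre of the top of the orange ejector key (30 x 30 mm) of the front nest, 140 mm from the hub axis on the shaker's -x side; 96 mm above the bench when up, 68 mm when fully down.
- key_front (a joint): Travel of the front ejector key, m: 0 = up, 0.028 = fully down. Pressing it raises a steel knockout rod (16 mm thick) through the floor of the front nest by as much, lifting the block there until it stands 28 mm out of the nest. It takes 5 to 8 N and stays where it is left, rod and block too.
- timer: Bystander: salmon-pink kitchen-style lab timer, about 50 x 62 x 70 mm high, origin under its centre.
- marker: Bystander: orange marker pen lying down, 125 mm (own x) by 11 mm, origin under its centre.
- tip_rack: Bystander: orange pipette tip rack, 85 x 122 x 62 mm, origin under its centre.
- spray: Bystander: clear bottle with white cap, 68 mm across and 170 mm high, origin under its centre.
There are look-alikes about, which are no part of the job. Leave any brown look-alike of the cover alone.

How it is judged:
On the way, in this order (a step that is already met when the one before it is completed fails the run):
1. the release button is pressed in (value of joint release above 0.0135 m), for 0.1 s.
2. the cover is turned a quarter turn on its hub (angle between the x axis of cover_grip and the x axis of unit, either way round above 1.38 rad and horizontal distance between cover_grip and hub below 0.012 m), for 0.1 s.
3. the cover stands upright on the middle of the mat (horizontal distance between cover_grip and mat below 0.05 m and height (world z) of cover_grip below 0.07 m and angle between cover_grip's own z axis and vertical below 0.1 rad), for 0.2 s.
At the end, for the whole second after the job is handed in: The cover stands upright (within 0.1 rad) on the mat, its axis within 50 mm of the mat's centre, and every block present lies flat on the floor of the wash tray, within its walls, not stacked; all at rest (all of step 3 and linear speed of each of cover, block_blue, block_green, block_violet below 0.03 m/s and x of blue_mid in the frame of tray between -0.1 and 0.1 m and y of blue_mid in the frame of tray between -0.05 and 0.05 m and z of blue_mid in the frame of tray between 0.015 and 0.034 m and x of green_mid in the frame of tray between -0.1 and 0.1 m and y of green_mid in the frame of tray between -0.05 and 0.05 m and z of green_mid in the frame of tray between 0.015 and 0.034 m and x of violet_mid in the frame of tray between -0.1 and 0.1 m and y of violet_mid in the frame of tray between -0.05 and 0.05 m and z of violet_mid in the frame of tray between 0.015 and 0.034 m); the robot touches nothing.
It fails at once if a bystander (timer, marker, tip rack or bottle) is moved more than 6 cm (distance of any of timer, marker, tip_rack, spray from where it was at the start of the episode above 0.06 m).
Of block_blue, block_green, block_violet only 2 to 3 are there at a start; the rules pass over those that are not, and their reading is None.
At some moment in a run one of tray, cover, block_blue, block_green, block_violet may be knocked a few centimetres aside while the robot is not near it.
Once in a run the grip may slacken for a moment while it holds something.
It also fails if it takes over 210 s, if anything falls off the work surface, if the arm or the gripper's body presses on something with over 40 N, if the wrist force passes 120 N, or if a joint passes its speed limit or range.

ROBOT

A 7-joint arm with a two-finger parallel gripper is mounted at the origin on the work surface. World frame = base frame: x ahead of the robot, y to its left, z up, the work surface at z = 0. Lengths are in m, angles in rad, forces in N, time in s.
With the tool pointing down it reaches from about 0.4 to 0.85 m from the base axis. Payload 10.4 kg.
Tool frame: the origin (TCP) lies at the very end of the fingers, on their centre line; the grasp point (between the pads) lies 19 mm behind it; z points along the fingers, y is the direction in which the jaws open and shut (so a half turn about z gives the same grasp; the last joint's range is limited). The gripper opens to 87 mm and grips with 3 to 60 N. Pads are 19 mm wide; open, the fingers measure 117 mm over their backs; the gripper's body (75 mm by 190 mm) begins 51 mm behind the grasp point.
Start: joints at [1.273, 0.332, -0.065, 1.46, 0.022, 1.35, -0.088], TCP at [0.17, -0.602, 0.223] pointing down, gripper open.
Joint ranges: [-2.6, 2.6], [-0.5, 2.12], [-1.47, 1.34], [0.16, 2.42], [-1.27, 4.41], [0.06, 2.06], [-2.6, 2.6]. Speed limits (rad/s): [2.22, 2.22, 2.79, 2.79, 3.14, 3.14, 3.14].

INTERFACE

Orientations are given as a unit quaternion [x, y, z, w].
In Python, from bench import r, eyes, job gives the robot as it stands. The module is installed in compiled form; this text tells all that it offers.
- The arm moves only by the tool play_rows, never from a script. Its argument "motion" is a list of rows, each a list of 7 numbers: the shift along the tool's x, y, z as a fraction of full scale, then the turn, a rotation vector about the tool's x, y, z as a fraction of full scale, then the opening in per cent of the stroke, from 0 (shut) to 100 (fully open). A call has 1 to 5 rows; each row is the pose to reach, as a shift and turn from the pose commanded when the call began, along the tool's axes at that moment; what a row does not reach only later rows make up. Full scale, the value 1, is 0.2 m for a shift and 90 degrees for a turn. A row lasts 1/8 s, in which the tool goes at most 62.5 mm and 10.7 degrees, less where a joint would pass 70% of its speed; a pose out of reach is approached as far as the arm can. A call with a number of a shift or a turn outside -1 to 1 is refused whole. A call with a gripper value outside its range is refused whole. The fingers move at their own pace and stop on an object; "squeeze" is the grip in N (left out, the last holds). Time passes only in rows, so rows that repeat a pose let the fingers close. It gives the time, the measured TCP pose, the force and the opening at its end, in the units of the state.
- r.read_state(): the state, without advancing time (a new reading comes with each control period).
- eyes.camera(name): name is "scene" or "top"; returns a dict with "image" (400x640x3 uint8, red, green, blue), "mtx" (3x3 intrinsics, pixels), "R" (3x3) and "t" (3): a world point X has camera coordinates R X + t. Camera axes: x right, y down, z forward; pixel columns grow to the right and rows downward; lengths in m; the calibration is good to about 2 mm. A picture is of the moment at which its call begins. There is no depth.
- job.close_job(): hands the job in, once; it reports no verdict.
Trained networks look in a picture, given as the dict that the camera call returned (one of the last four; its "shot" number tells which), for a name from the list of things; names that differ only in an ending like _2 or _b are one class to them, and where a whole thing is asked for, a point or a joint stands for the part that bears it (a point fixed in the world has none). Each returns a list of dicts, best first, with "p" (0 to 1); they miss things now and then, are a little off and sometimes report something else, mostly with a low value. They report only what shows in the picture. A call takes as long as a camera call. They do not tell look-alikes from the thing itself.
- eyes.regions_of(picture, label): "region" (400x640 bool, what is visible of it) and "xy" ([column, row] in pixels, amid what is visible of it).
- eyes.landmark_of(picture, label): "xy" ([column, row] in pixels: a listed point, or the origin of a listed thing).
The state is a dict: "time": time; "joint_positions": joint angles; "joint_vel": joint speeds; "joint_torque": joint torques, N m; "ee_pos": TCP position; "eef_rot": TCP orientation; "ft_force": force on the tool from outside, world axes, zero at the start; "torque": the same for the moment, N m; "width": finger opening in m.
Only numpy, scipy, OpenCV 4.12 (cv2) and the standard library are available. Lean on these libraries where they do the work, as an engineer would, in place of code of your own. Each camera call takes 0.05 s, during which the arm holds its last target. There are 200 camera calls.

## Working session

There is one attempt and no reset: what is moved stays moved. The work goes in short steps, Python scripts to look and compute and a tool call to move; the robot and the scene stay as the last step left them, time stands still between calls to the robot, and variables do not carry over. Pictures are saved under pics/ and viewed, about 12 in all and at most 16, crops included, and the job is handed in when it is done.

Besides the shell and the picture viewer there is one more tool, called after "Emit:" as name(argument=value, ...), one argument or row to a line, values as JSON. play_rows: Moves the arm, as the interface text tells. Shift numbers are shares of 0.2 m and turn numbers shares of 90 degrees, none past 1 either way. Its arguments: {"type":"object","properties":{"motion":{"type":"array","items":{"type":"array","items":{"type":"number"}}},"squeeze":{"type":"number"}},"required":["motion"]}

```bash
mkdir -p pics
cat > h.py <<'E'
import numpy as np, cv2
from bench import r, eyes, job
def save(p,n): cv2.imwrite(f'pics/{n}.png',p['image'][:,:,::-1])
def at_z(p,xy,z):
    K,R,t=map(np.array,(p['mtx'],p['R'],p['t'])); d=R.T@np.linalg.inv(K)@np.array([xy[0],xy[1],1.]); c=-R.T@t
    return c+d*(z-c[2])/d[2]
def proj(p,X):
    q=np.array(p['mtx'])@(np.array(p['R'])@np.array(X)+np.array(p['t'])); return q[:2]/q[2]
def tri(ps,xys):
    A=[];b=[]
    for p,xy in zip(ps,xys):
        P=np.array(p['mtx'])@np.c_[p['R'],p['t']]
        for i in (0,1):
            v=xy[i]*P[2]-P[i]; v=v/np.linalg.norm(v[:3]); A.append(v[:3]); b.append(-v[3])
    return np.linalg.lstsq(np.array(A),np.array(b),rcond=None)[0]
E
python3 - <<'E'
from h import *
s=eyes.camera('scene'); t=eyes.camera('top'); save(s,'s0'); save(t,'t0')
for p in (s,t): print(np.round(-np.array(p['R']).T@p['t'],3))
H=dict(hub=.092,release_top=.117,cover_grip=.113+.0,mat=0.,tray=0.,blue_mid=.068,green_mid=.068,violet_mid=.068,key_left_top=.096,key_right_top=.096,key_front_top=.096,unit=0,timer=0,marker=0,tip_rack=0,spray=0)
for n,z in H.items():
    for nm,p in (('s',s),('t',t)):
        print(n,nm,[(round(d['p'],2),np.round(d['xy']).astype(int).tolist(),np.round(at_z(p,d['xy'],z)[:2],3).tolist()) for d in eyes.landmark_of(p,n)[:3]])
print(r.read_state())
E
```

```text
[1.433 0.693 0.881]
[0.286 0.005 1.417]
hub s [(0.37, [319, 248], [0.603, 0.104])]
hub t [(0.27, [267, 155], [0.59, 0.147])]
release_top s [(0.73, [378, 246], [0.545, 0.24]), (0.47, [292, 251], [0.675, 0.076])]
release_top t [(0.41, [290, 128], [0.664, 0.079]), (0.36, [315, 157], [0.578, 0.006]), (0.19, [314, 156], [0.581, 0.011])]
cover_grip s [(0.78, [299, 217], [0.54, -0.002]), (0.75, [484, 222], [0.297, 0.417]), (0.57, [277, 152], [0.275, -0.289])]
cover_grip t [(0.96, [317, 156], [0.581, 0.003]), (0.73, [184, 284], [0.225, 0.375]), (0.67, [439, 288], [0.201, -0.332])]
mat s [(0.6, [427, 290], [0.501, 0.361])]
mat t [(0.73, [201, 190], [0.506, 0.363])]
tray s []
tray t [(0.68, [429, 182], [0.519, -0.344])]
blue_mid s []
blue_mid t [(0.49, [308, 183], [0.51, 0.03])]
green_mid s [(0.45, [319, 249], [0.58, 0.088])]
green_mid t [(0.54, [290, 159], [0.583, 0.081])]
violet_mid s []
violet_mid t [(0.48, [338, 167], [0.557, -0.06])]
key_left_top s [(0.61, [335, 250], [0.593, 0.146])]
key_left_top t [(0.64, [270, 155], [0.59, 0.14])]
key_right_top s [(0.71, [261, 207], [0.541, -0.135])]
k
[... 789 characters left out ...]
ns': array([ 1.2734159 ,  0.33218444, -0.06472478,  1.46007785,  0.0216207 ,
        1.34992377, -0.0885154 ]), 'joint_vel': array([ 7.91163846e-04, -1.09768486e-03, -6.70443656e-04,  8.90623866e-05,
        7.29820973e-04,  6.39528280e-04, -1.34871934e-03]), 'joint_torque': array([ 1.20597459e-03, -6.23035312e+01,  2.53079360e-02, -3.90133345e+01,
       -6.10240968e-02,  3.16274178e-02,  1.72787190e-05]), 'ee_pos': array([ 0.16961643, -0.60156917,  0.22259591]), 'eef_rot': array([9.90575751e-01, 1.36965978e-01, 1.06115887e-05, 4.99922238e-05]), 'ft_force': array([-0.67188799, -0.83494412,  0.44061407]), 'torque': array([-0.02346922,  0.02435071,  0.00287963]), 'width': 0.08721472748002548}
```

```bash
cd pics; python3 -c "
import cv2,numpy as np
print(cv2.imread('s0.png').shape)"
```

```text
(400, 640, 3)
```

View pics/s0.png

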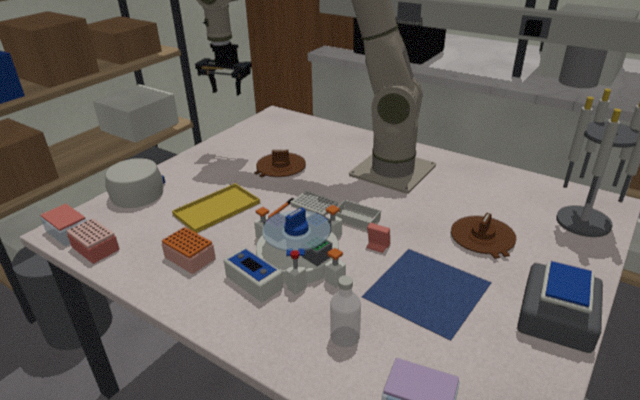

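View pics/t0.png

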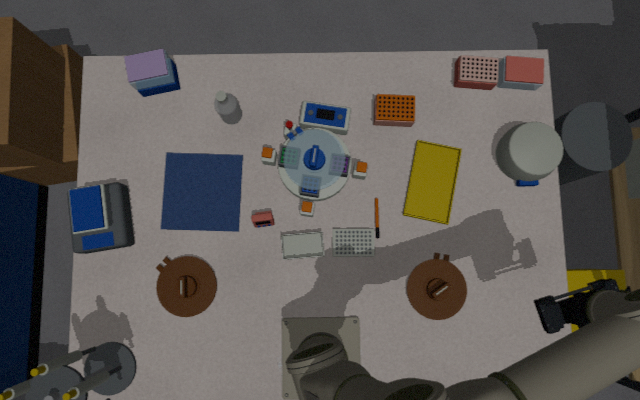

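```bash
cd pics; python3 -c "
import cv2
a=cv2.imread('t0.png')[95:235,230:410]; b=cv2.imread('s0.png')[170:310,220:400]
import numpy as np
cv2.imwrite('c0.png',np.hstack([cv2.resize(x,None,fx=2.2,fy=4*.55,interpolation=cv2.INTER_CUBIC) for x in (a,b)]))
a=cv2.resize(a,None,fx=4,fy=4,interpolation=cv2.INTER_CUBIC);cv2.imwrite('c1.png',a)"
```

```text
(no output)
```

View pics/c1.png

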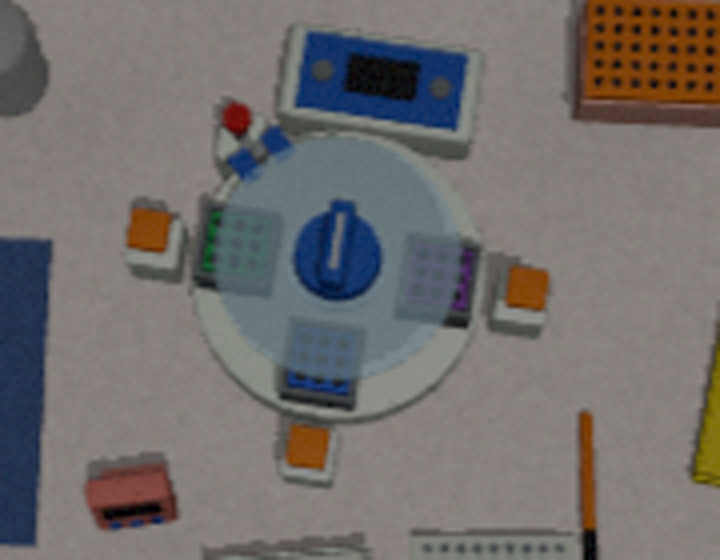

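The top crop shows the real cover (blue, crop 338,250) on the shaker. It has two blue rim tabs (260,150) by the red button (237,118). Green is in the left nest, violet in the right and blue in the front. The two brown discs (top 186,286 and 437,289) are look-alikes, so I'll leave them alone. Next I'll fit the shaker pose from both cameras.

```bash
cat > fit.py <<'E'
from h import *
from scipy.optimize import least_squares
from scipy.spatial.transform import Rotation as Ro
def blobs(p,lo,hi,roi,amin=8):
    hsv=cv2.cvtColor(p['image'],cv2.COLOR_RGB2HSV); m=cv2.inRange(hsv,lo,hi); x0,y0,x1,y1=roi
    k=np.zeros_like(m); k[y0:y1,x0:x1]=m[y0:y1,x0:x1]
    n,_,st,c=cv2.connectedComponentsWithStats(k)
    return [(c[i].round(1).tolist(),int(st[i,4])) for i in range(1,n) if st[i,4]>=amin]
def fit(obs):  # obs: list (p, local xyz, px)
    def f(q):
        c,s=np.cos(q[2]),np.sin(q[2])
        return np.concatenate([proj(p,[q[0]+c*l[0]-s*l[1],q[1]+s*l[0]+c*l[1],l[2]])-px for p,l,px in obs])
    o=least_squares(f,[.57,.005,-.13],loss='soft_l1'); return o.x,f(o.x).reshape(-1,2)
E
python3 - <<'E'
from fit import *
s=eyes.camera('scene'); t=eyes.camera('top')
print('t orange',blobs(t,(8,180,120),(16,255,255),(240,95,372,220)),'red',blobs(t,(0,190,90),(4,255,255),(280,110,300,140),4))
print('s orange',blobs(s,(8,170,100),(18,255,255),(250,190,350,270)),'red',blobs(s,(0,180,80),(5,255,255),(285,240,310,270),4))
L={'key_left_top':(0,.14,.096),'key_right_top':(0,-.14,.096),'key_front_top':(-.14,0,.096),'release_top':(.0877,.0877,.117),'cover_grip':(0,0,.136)}
obs=[(t,(0,.14,.096),(267.5,152.5)),(t,(0,-.14,.096),(361.75,167)),(t,(-.14,0,.096),(307,206.75)),(t,(.0877,.0877,.117),(289.3,124.5))]
q,e=fit(obs); print(q,e.round(1).tolist())
for n,l in L.items():
    c,sn=np.cos(q[2]),np.sin(q[2]); w=[q[0]+c*l[0]-sn*l[1],q[1]+sn*l[0]+c*l[1],l[2]]
    print(n,np.round(w,3),'pred s',proj(s,w).round(1),'t',proj(t,w).round(1),[np.round(d['xy'],1).tolist() for d in eyes.landmark_of(s,n)[:2]],[np.round(d['xy'],1).tolist() for d in eyes.landmark_of(t,n)[:2]])
for nm,lo,hi,z in (('tray',(22,150,80),(32,255,255),.018),('mat',(105,100,40),(120,255,160),.002)):
    for p,roi in ((t,(150,130,480,240)),(s,(160,170,270,230) if nm=='tray' else (350,240,500,340))):
        m=cv2.inRange(cv2.cvtColor(p['image'],cv2.COLOR_RGB2HSV),lo,hi); k=np.zeros_like(m);x0,y0,x1,y1=roi
        k[y0:y1,x0:x1]=m[y0:y1,x0:x1]; cs,_=cv2.findContours(k,0,2); cn=max(cs,key=cv2.contourArea)
        W=np.array([at_z(p,x[0],z)[:2] for x in cn],np.float32); print(nm,cv2.minAreaRect(W))
E
```

```text
t orange [([266.6, 151.8], 80), ([361.6, 166.4], 81), ([306.6, 206.3], 85)] red [([288.8, 123.9], 25)]
s orange [([278.7, 209.2], 35), ([332.4, 209.3], 60), ([261.8, 211.2], 51), ([334.4, 253.2], 87)] red [([294.5, 253.9], 33)]
[ 0.57440533  0.00900046 -0.17032103] [[-0.3, -0.0], [0.3, 0.0], [0.0, 0.2], [-0.0, -0.2]]
key_left_top [0.598 0.147 0.096] pred s [333.9 251.6] t [267.2 152.5] [[294.4, 253.5], [333.3, 251.5]] [[267.4, 153.7]]
key_right_top [ 0.551 -0.129  0.096] pred s [260.9 209.6] t [362.1 167. ] [[258.3, 208.7], [299.3, 233.0]] [[364.0, 165.8]]
key_front_top [0.436 0.033 0.096] pred s [331.2 207.9] t [307.  206.9] [[331.7, 204.5], [334.8, 249.1]] [[286.7, 154.6], [304.2, 204.1]]
release_top [0.676 0.081 0.117] pred s [293.5 252.1] t [289.3 124.3] [[294.4, 252.9]] [[291.6, 126.0]]
cover_grip [0.574 0.009 0.136] pred s [294.4 216.8] t [314.5 156.7] [[486.9, 224.2], [277.8, 153.8]] [[182.3, 284.8], [438.7, 289.6]]
tray ((0.5183488130569458, -0.35053080320358276), (0.13938918709754944, 0.23987425863742828), 77.11089324951172)
tray ((0.5239294767379761, -0.340111643075943), (0.15041972696781158, 0.24396905303001404), 77.35980987548828)
mat ((0.5006370544433594, 0.3593962490558624), (0.23658111691474915, 0.2372606247663498), 87.33631134033203)
mat ((0.4994352459907532, 0.3606422543525696), (0.23487535119056702, 0.2345268875360489), 87.33555603027344)
```

```bash
cat > plan.py <<'E'
import sys,json
from h import *
from scipy.spatial.transform import Rotation as Ro
def plan(targets,start=None):
    """targets: (x,y,z,a) with a = world heading of tool x, tool pointing down; prints rows per call"""
    st=r.read_state()
    if start is None: P,R=np.array(st['ee_pos']),Ro.from_quat(st['eef_rot'])
    else: P,R=np.array(start[:3]),Ro.from_quat([np.cos(start[3]/2),np.sin(start[3]/2),0,0])
    for T in targets:
        T=np.array(T,float); g=Ro.from_quat([np.cos(T[3]/2),np.sin(T[3]/2),0,0])
        for _ in range(9):
            d=R.inv().apply(T[:3]-P)/.2; w=(R.inv()*g).as_rotvec()/(np.pi/2)
            n=max(abs(d).max(),np.linalg.norm(d)*.2/.3,np.linalg.norm(w)*90/52,1e-9); k=np.ceil(n-1e-9)
            v=np.round(np.r_[d,w]/max(k,1),3); rows=max(np.linalg.norm(v[:3])*200/62.5,np.linalg.norm(v[3:])*90/10.7)
            print('  ',v.tolist(),'rows %.1f'%rows)
            P=P+R.apply(v[:3]*.2); R=R*Ro.from_rotvec(v[3:]*np.pi/2)
            if k<=1: break
        print('->',T.tolist())
def stat():
    s=r.read_state(); a=Ro.from_quat(s['eef_rot']).as_matrix()
    print('t %.1f'%s['time'],np.round(s['ee_pos'],4),'a %.3f'%np.arctan2(a[1,0],a[0,0]),'tilt %.3f'%np.arccos(-a[2,2]),'F',np.round(s['ft_force'],1),'w %.4f'%s['width'],'j',np.round(s['joint_positions'],2))
E
python3 -c "
from plan import *
plan([(.676,.081,.25,.615),(.676,.081,.125,.615),(.676,.081,.100,.615)])"
```

```text
[0.841, -0.649, -0.034, 0.0, -0.0, -0.054] rows 3.4
   [0.893, -0.576, -0.034, 0.0, -0.0, -0.054] rows 3.4
   [0.938, -0.498, -0.035, 0.0, -0.0, -0.054] rows 3.4
   [0.977, -0.417, -0.034, 0.0, -0.0, -0.055] rows 3.4
-> [0.676, 0.081, 0.25, 0.615]
   [0.0, -0.0, 0.625, 0.0, -0.0, 0.0] rows 2.0
-> [0.676, 0.081, 0.125, 0.615]
   [0.0, -0.0, 0.125, 0.0, -0.0, 0.0] rows 0.4
-> [0.676, 0.081, 0.1, 0.615]
```

Emit:
play_rows(
  motion=[
    [0.841,-0.649,-0.034,0,0,-0.054,0],
    [0.841,-0.649,-0.034,0,0,-0.054,0],
    [0.841,-0.649,-0.034,0,0,-0.054,0],
    [0.841,-0.649,-0.034,0,0,-0.054,0],
  ],
  squeeze=30,
)

```text
time: 2.8
ee_pos: [0.299, -0.4279, 0.23]
eef_rot: [0.983, 0.181, 0.0, 0.0]
ft_force: [0.3, -0.7, -0.7]
width: 0.0547
```

Emit:
play_rows(
  motion=[
    [0.893,-0.576,-0.034,0,0,-0.054,0],
    [0.893,-0.576,-0.034,0,0,-0.054,0],
    [0.893,-0.576,-0.034,0,0,-0.054,0],
    [0.893,-0.576,-0.034,0,0,-0.054,0],
  ],
)

```text
time: 3.3
ee_pos: [0.4251, -0.2567, 0.2367]
eef_rot: [0.975, 0.223, 0.001, 0.0]
ft_force: [-0.4, -0.4, -1.0]
width: 0.0151
```

Emit:
play_rows(
  motion=[
    [0.938,-0.498,-0.035,0,0,-0.054,0],
    [0.938,-0.498,-0.035,0,0,-0.054,0],
    [0.938,-0.498,-0.035,0,0,-0.054,0],
    [0.938,-0.498,-0.035,0,0,-0.054,0],
  ],
)

```text
time: 3.8
ee_pos: [0.551, -0.0856, 0.2434]
eef_rot: [0.965, 0.264, 0.001, -0.001]
ft_force: [0.4, -0.2, 0.7]
width: 0.0005
```

Emit:
play_rows(
  motion=[
    [0.977,-0.417,-0.034,0,0,-0.055,0],
    [0.977,-0.417,-0.034,0,0,-0.055,0],
    [0.977,-0.417,-0.034,0,0,-0.055,0],
    [0.977,-0.417,-0.034,0,0,-0.055,0],
    [0.977,-0.417,-0.034,0,0,-0.055,0],
  ],
)

```text
time: 4.42
ee_pos: [0.6762, 0.0836, 0.2492]
eef_rot: [0.952, 0.305, -0.0, -0.001]
ft_force: [0.5, 0.0, -0.9]
width: 0.0008
```

Emit:
play_rows(
  motion=[
    [0,0,0.3,0,0,0,0],
    [0,0,0.625,0,0,0,0],
    [0,0,0.625,0,0,0,0],
  ],
)

```text
time: 4.8
ee_pos: [0.6732, 0.0785, 0.1208]
eef_rot: [0.953, 0.302, -0.004, -0.0]
ft_force: [-0.9, -0.1, 1.5]
width: 0.0004
```

Run:
```python
from plan import *
stat(); s=eyes.camera('scene');t=eyes.camera('top')
a=t['image'][95:235,230:410];b=s['image'][170:310,220:400]
cv2.imwrite('pics/c2.png',np.hstack([cv2.resize(x,None,fx=2.2,fy=2.2,interpolation=cv2.INTER_CUBIC) for x in (a,b)])[:,:,::-1])
```

```text
t 4.8 [0.6732 0.0785 0.1208] a 0.614 tilt 0.008 F [-0.9 -0.1  1.5] w 0.0004 j [ 0.23  0.59 -0.61  1.39  0.34  1.27 -1.35]
```

View pics/c2.png

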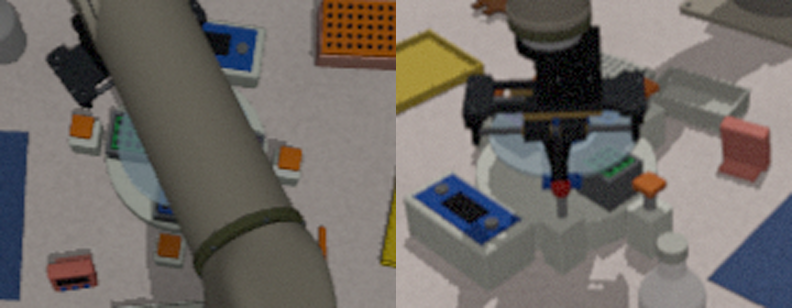

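The closed fingers stand over the red button (crop 562,187), so I'll press.

Emit:
play_rows(
  motion=[
    [0,0,0.05,0,0,0,0],
    [0,0,0.1,0,0,0,0],
    [0,0,0.13,0,0,0,0],
    [0,0,0.135,0,0,0,0],
    [0,0,0.135,0,0,0,0],
  ],
)

```text
time: 5.52
ee_pos: [0.6773, 0.0811, 0.1011]
eef_rot: [0.953, 0.303, 0.002, 0.001]
ft_force: [-3.7, -1.7, 20.1]
width: 0.0003
```

```bash
python3 -c "
from plan import *
stat()"
```

```text
t 5.5 [0.6773 0.0811 0.1011] a 0.615 tilt 0.004 F [-3.7 -1.7 20.1] w 0.0003 j [ 0.23  0.61 -0.6   1.41  0.35  1.22 -1.36]
```

```bash
python3 -c "
from plan import *
plan([(.676,.081,.23,.615),(.574,.009,.23,-.17),(.574,.009,.121,-.17)],(.676,.081,.098,.615))"
```

```text
[0.0, 0.0, -0.66, 0.0, 0.0, 0.0] rows 2.1
-> [0.676, 0.081, 0.23, 0.615]
   [-0.624, -0.0, 0.0, 0.0, 0.0, 0.5] rows 4.2
-> [0.574, 0.009, 0.23, -0.17]
   [-0.0, 0.0, 0.545, 0.0, 0.0, -0.0] rows 1.7
-> [0.574, 0.009, 0.121, -0.17]
```

Emit:
play_rows(
  motion=[
    [0,0,-0.3,0,0,0,0],
    [0,0,-0.66,0,0,0,50],
    [0,0,-0.66,0,0,0,90],
  ],
)

```text
time: 5.9
ee_pos: [0.6775, 0.0818, 0.2351]
eef_rot: [0.953, 0.303, 0.003, 0.001]
ft_force: [0.4, 0.5, -0.9]
width: 0.0133
```

Emit:
play_rows(
  motion=[
    [-0.624,0,0,0,0,0.5,90],
    [-0.624,0,0,0,0,0.5,90],
    [-0.624,0,0,0,0,0.5,90],
    [-0.624,0,0,0,0,0.5,90],
    [-0.624,0,0,0,0,0.5,90],
  ],
)

```text
time: 6.52
ee_pos: [0.5736, 0.0087, 0.2291]
eef_rot: [0.996, -0.085, -0.001, 0.0]
ft_force: [-0.3, 0.6, -0.3]
width: 0.0622
```

Run:
```python
from plan import *
stat(); s=eyes.camera('scene');t=eyes.camera('top')
a=t['image'][95:235,230:410];b=s['image'][170:310,220:400]
cv2.imwrite('pics/c3.png',np.hstack([cv2.resize(x,None,fx=2.2,fy=2.2,interpolation=cv2.INTER_CUBIC) for x in (a,b)])[:,:,::-1])
plan([(.574,.009,.121,-.17)])
```

```text
t 6.5 [0.5736 0.0087 0.2291] a -0.170 tilt 0.001 F [-0.3  0.6 -0.3] w 0.0622 j [ 0.36  0.26 -0.55  1.57  0.14  1.35 -1.94]
   [0.001, -0.0, 0.542, 0.0, 0.001, 0.002] rows 1.7
-> [0.574, 0.009, 0.121, -0.17]
```

View pics/c3.png

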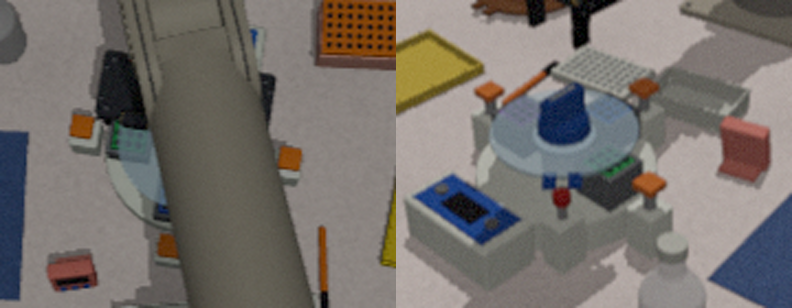

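The button (crop 562,197) is now level with the tabs and pressed in. I'll descend and grip the bar.

Emit:
play_rows(
  motion=[
    [0,0,0.25,0,0,0,90],
    [0,0,0.45,0,0,0,90],
    [0,0,0.545,0,0,0,90],
    [0,0,0.545,0,0,0,90],
  ],
)

```text
time: 7.12
ee_pos: [0.5737, 0.009, 0.1202]
eef_rot: [0.996, -0.084, -0.001, -0.0]
ft_force: [0.6, 0.7, 0.5]
width: 0.0783
```

Emit:
play_rows(
  motion=[
    [0,0,0,0,0,0,0],
    [0,0,0,0,0,0,0],
    [0,0,0,0,0,0,0],
    [0,0,0,0,0,0,0],
    [0,0,0,0,0,0,0],
  ],
  squeeze=40,
)

```text
time: 7.75
ee_pos: [0.5742, 0.0088, 0.1211]
eef_rot: [0.996, -0.085, 0.0, 0.0]
ft_force: [-0.7, 0.2, -0.3]
width: 0.0364
```

Emit:
play_rows(
  motion=[
    [0,0,0,0,0,0,0],
    [0,0,0,0,0,0,0],
    [0,0,0,0,0,0,0],
  ],
)

```text
time: 8.12
ee_pos: [0.5742, 0.0094, 0.121]
eef_rot: [0.996, -0.085, 0.0, -0.0]
ft_force: [0.3, 3.1, -0.0]
width: 0.0175
```

```bash
python3 -c "
from plan import *
stat()"
```

```text
t 8.1 [0.5742 0.0094 0.121 ] a -0.169 tilt 0.001 F [ 0.3  3.1 -0. ] w 0.0175 j [ 0.35  0.35 -0.54  1.7   0.19  1.14 -1.98]
```

Emit:
play_rows(
  motion=[
    [0,0,0,0,0,-0.1,0],
    [0,0,0,0,0,-0.2,0],
    [0,0,0,0,0,-0.3,0],
    [0,0,0,0,0,-0.4,0],
    [0,0,0,0,0,-0.5,0],
  ],
)

```text
time: 8.75
ee_pos: [0.5742, 0.0084, 0.1209]
eef_rot: [0.952, 0.305, -0.0, 0.0]
ft_force: [0.2, -0.5, -0.7]
width: 0.0173
```

```bash
python3 -c "
from plan import *
stat()"
```

```text
t 8.8 [0.5742 0.0084 0.1209] a 0.620 tilt 0.001 F [ 0.2 -0.5 -0.7] w 0.0173 j [ 0.45  0.38 -0.66  1.7   0.25  1.16 -1.23]
```

Turning freely with low forces.

Emit:
play_rows(
  motion=[
    [0,0,0,0,0,-0.1,0],
    [0,0,0,0,0,-0.2,0],
    [0,0,0,0,0,-0.3,0],
    [0,0,0,0,0,-0.4,0],
    [0,0,0,0,0,-0.49,0],
  ],
)

```text
time: 9.38
ee_pos: [0.5744, 0.0084, 0.121]
eef_rot: [0.768, 0.64, 0.0, 0.0]
ft_force: [1.2, 0.1, -0.9]
width: 0.0176
```

Emit:
play_rows(
  motion=[
    [0,0,0,0,0,-0.005,0],
    [0,0,0,0,0,-0.005,0],
    [0,0,0,0,0,-0.005,0],
  ],
)

```text
time: 9.75
ee_pos: [0.5743, 0.0086, 0.1209]
eef_rot: [0.768, 0.641, 0.0, 0.0]
ft_force: [2.6, -0.6, -0.9]
width: 0.0177
```

```bash
python3 -c "
from plan import *
stat(); print(r.read_state()['torque'])"
```

```text
t 9.8 [0.5743 0.0086 0.1209] a 1.391 tilt 0.001 F [ 2.6 -0.6 -0.9] w 0.0177 j [ 0.55  0.41 -0.79  1.69  0.31  1.17 -0.5 ]
[-0.11136248 -0.73207258 -0.00405679]
```

Emit:
play_rows(
  motion=[
    [0,0,-0.05,0,0,0,0],
    [0,0,-0.12,0,0,0,0],
    [0,0,-0.2,0,0,0,0],
    [0,0,-0.35,0,0,0,0],
    [0,0,-0.5,0,0,0,0],
  ],
)

```text
time: 10.38
ee_pos: [0.5738, 0.009, 0.2226]
eef_rot: [0.767, 0.642, -0.0, 0.0]
ft_force: [-0.1, -0.7, -1.8]
width: 0.0177
```

Run:
```python
from plan import *
stat()
plan([(.5005,.36,.221,1.391),(.5005,.36,.042,1.391)],(.574,.009,.221,1.391))
t=eyes.camera('scene'); cv2.imwrite('pics/c4.png',cv2.resize(t['image'][120:340,200:500],None,fx=2,fy=2)[:,:,::-1])
```

```text
t 10.4 [0.5738 0.009  0.2226] a 1.393 tilt 0.000 F [-0.1 -0.7 -1.8] w 0.0177 j [ 0.58  0.32 -0.82  1.57  0.24  1.36 -0.45]
   [0.83, -0.338, 0.0, 0.0, 0.0, 0.0] rows 2.9
   [0.831, -0.337, 0.0, 0.0, 0.0, 0.0] rows 2.9
-> [0.5005, 0.36, 0.221, 1.391]
   [-0.0, -0.0, 0.895, 0.0, 0.0, 0.0] rows 2.9
-> [0.5005, 0.36, 0.042, 1.391]
```

View pics/c4.png

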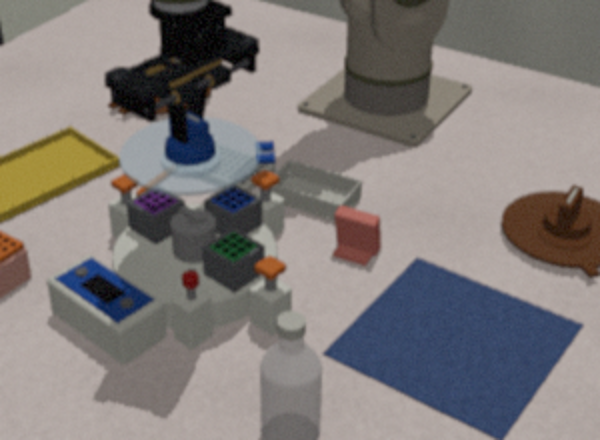

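The cover is off the hub, and all three blocks sit in their nests (violet, blue, green). I'll carry the cover to the mat.

Emit:
play_rows(
  motion=[
    [0.2,-0.082,0,0,0,0,0],
    [0.42,-0.169,0,0,0,0,0],
    [0.63,-0.254,0,0,0,0,0],
    [0.83,-0.338,0,0,0,0,0],
  ],
)

```text
time: 10.92
ee_pos: [0.5362, 0.1856, 0.2214]
eef_rot: [0.767, 0.642, 0.0, 0.0]
ft_force: [0.2, 0.6, -2.4]
width: 0.0174
```

Emit:
play_rows(
  motion=[
    [0.2,-0.082,0,0,0,0,0],
    [0.42,-0.169,0,0,0,0,0],
    [0.63,-0.254,0,0,0,0,0],
    [0.83,-0.337,0,0,0,0,0],
    [0.83,-0.337,0,0,0,0,0],
  ],
)

```text
time: 11.55
ee_pos: [0.4971, 0.3636, 0.2212]
eef_rot: [0.765, 0.644, 0.0, -0.001]
ft_force: [0.4, -1.2, -1.8]
width: 0.0177
```

Emit:
play_rows(
  motion=[
    [0,0,0.25,0,0,0,0],
    [0,0,0.5,0,0,0,0],
    [0,0,0.7,0,0,0,0],
    [0,0,0.8,0,0,0,0],
    [0,0,0.8,0,0,0,0],
  ],
)

```text
time: 12.18
ee_pos: [0.4998, 0.3588, 0.0604]
eef_rot: [0.767, 0.641, -0.001, -0.0]
ft_force: [-1.1, -0.2, -1.6]
width: 0.0175
```

Run:
```python
from plan import *
stat()
s=eyes.camera('scene');t=eyes.camera('top')
a=t['image'][120:270,130:310];b=s['image'][200:350,340:520]
cv2.imwrite('pics/c5.png',np.hstack([cv2.resize(x,None,fx=2.2,fy=2.2,interpolation=cv2.INTER_CUBIC) for x in (a,b)])[:,:,::-1])
```

```text
t 12.2 [0.4998 0.3588 0.0604] a 1.393 tilt 0.002 F [-1.1 -0.2 -1.6] w 0.0175 j [-0.06  0.6  -0.84  1.63  0.48  1.14 -1.2 ]
```

View pics/c5.png

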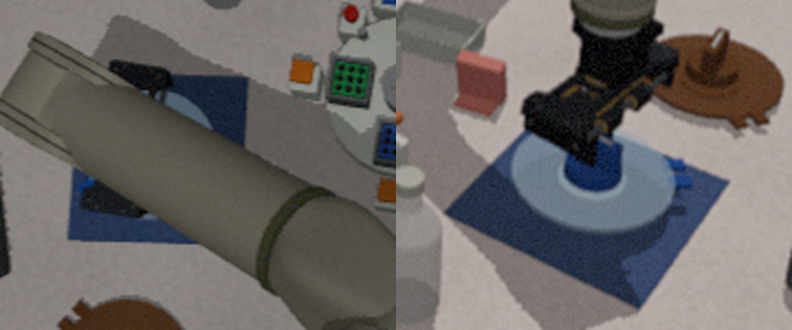

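The cover is held level over the middle of the mat. I'll lower it gently.

Emit:
play_rows(
  motion=[
    [0,0,0.03,0,0,0,0],
    [0,0,0.06,0,0,0,0],
    [0,0,0.085,0,0,0,0],
    [0,0,0.1,0,0,0,0],
    [0,0,0.1,0,0,0,0],
  ],
)

```text
time: 12.9
ee_pos: [0.4999, 0.3595, 0.0411]
eef_rot: [0.767, 0.642, -0.0, 0.0]
ft_force: [-2.5, -0.6, 1.4]
width: 0.0179
```

```bash
python3 -c "
from plan import *
stat()"
```

```text
t 12.9 [0.4999 0.3595 0.0411] a 1.393 tilt 0.000 F [-2.5 -0.6  1.4] w 0.0179 j [-0.07  0.62 -0.83  1.64  0.5   1.11 -1.22]
```

Emit:
play_rows(
  motion=[
    [0,0,0,0,0,0,70],
    [0,0,0,0,0,0,70],
    [0,0,0,0,0,0,70],
    [0,0,0,0,0,0,70],
    [0,0,0,0,0,0,70],
  ],
)

```text
time: 13.52
ee_pos: [0.4999, 0.3595, 0.0409]
eef_rot: [0.767, 0.642, 0.0, 0.0]
ft_force: [0.2, 0.6, -0.6]
width: 0.0572
```

Emit:
play_rows(
  motion=[
    [0,0,-0.1,0,0,0,70],
    [0,0,-0.3,0,0,0,50],
    [0,0,-0.6,0,0,0,0],
    [0,0,-0.895,0,0,0,0],
    [0,0,-0.895,0,0,0,0],
  ],
)

```text
time: 14.15
ee_pos: [0.501, 0.3617, 0.2265]
eef_rot: [0.767, 0.642, 0.005, 0.0]
ft_force: [-0.2, -0.3, -1.7]
width: 0.029
```

Run:
```python
from plan import *
stat()
kl,kr,kf=(.598,.147),(.5505,-.129),(.436,.033); A=1.40
up=.16
T=[(*kl,.22,A),(*kl,.102,A),(*kl,.066,A),(*kl,up,A),(*kf,up,A),(*kf,.102,A),(*kf,.066,A),(*kf,up,A),(*kr,up,A),(*kr,.102,A),(*kr,.066,A),(*kr,.22,A)]
plan(T)
```

```text
t 14.2 [0.501  0.3617 0.2265] a 1.394 tilt 0.009 F [-0.2 -0.3 -1.7] w 0.0290 j [-0.02  0.45 -0.92  1.45  0.36  1.41 -1.12]
   [-0.971, 0.666, 0.03, 0.004, -0.004, -0.004] rows 3.8
-> [0.598, 0.147, 0.22, 1.4]
   [-0.001, 0.0, 0.59, 0.0, -0.0, -0.0] rows 1.9
-> [0.598, 0.147, 0.102, 1.4]
   [0.0, 0.0, 0.18, 0.0, -0.0, -0.0] rows 0.6
-> [0.598, 0.147, 0.066, 1.4]
   [0.0, 0.0, -0.47, 0.0, -0.0, -0.0] rows 1.5
-> [0.598, 0.147, 0.16, 1.4]
   [-0.699, -0.701, 0.0, 0.0, -0.0, -0.0] rows 3.2
-> [0.436, 0.033, 0.16, 1.4]
   [0.0, -0.0, 0.29, 0.0, -0.0, -0.0] rows 0.9
-> [0.436, 0.033, 0.102, 1.4]
   [-0.0, -0.0, 0.18, 0.0, -0.0, -0.0] rows 0.6
-> [0.436, 0.033, 0.066, 1.4]
   [0.0, -0.0, -0.47, 0.0, -0.0, -0.0] rows 1.5
-> [0.436, 0.033, 0.16, 1.4]
   [-0.701, 0.702, 0.0, 0.0, -0.0, -0.0] rows 3.2
-> [0.5505, -0.129, 0.16, 1.4]
   [0.0, -0.0, 0.29, 0.0, -0.0, -0.0] rows 0.9
-> [0.5505, -0.129, 0.102, 1.4]
   [0.0, -0.0, 0.18, 0.0, -0.0, -0.0] rows 0.6
-> [0.5505, -0.129, 0.066, 1.4]
   [0.0, -0.0, -0.77, 0.0, -0.0, -0.0] rows 2.5
-> [0.5505, -0.129, 0.22, 1.4]
```

Emit:
play_rows(
  motion=[
    [-0.961,0.67,0,0,0,-0.006,0],
    [-0.961,0.67,0,0,0,-0.006,0],
    [-0.961,0.67,0,0,0,-0.006,0],
    [-0.961,0.67,0,0,0,-0.006,0],
    [-0.961,0.67,0,0,0,-0.006,0],
  ],
)

```text
time: 14.78
ee_pos: [0.5994, 0.1415, 0.2195]
eef_rot: [0.766, 0.642, -0.001, 0.001]
ft_force: [-0.7, 0.7, 0.1]
width: 0.0007
```

Emit:
play_rows(
  motion=[
    [0,0,0.3,0,0,0,0],
    [0,0,0.59,0,0,0,0],
    [0,0,0.59,0,0,0,0],
  ],
)

```text
time: 15.15
ee_pos: [0.595, 0.1467, 0.0988]
eef_rot: [0.764, 0.646, -0.003, -0.002]
ft_force: [-0.4, -0.9, 0.4]
width: 0.0004
```

Run:
```python
from plan import *
stat()
s=eyes.camera('scene');t=eyes.camera('top')
a=t['image'][95:235,230:410];b=s['image'][170:310,220:400]
cv2.imwrite('pics/c6.png',np.hstack([cv2.resize(x,None,fx=2.2,fy=2.2,interpolation=cv2.INTER_CUBIC) for x in (a,b)])[:,:,::-1])
```

```text
t 15.2 [0.595  0.1467 0.0988] a 1.404 tilt 0.007 F [-0.4 -0.9  0.4] w 0.0004 j [ 0.31  0.54 -0.82  1.6   0.42  1.19 -0.77]
```

View pics/c6.png

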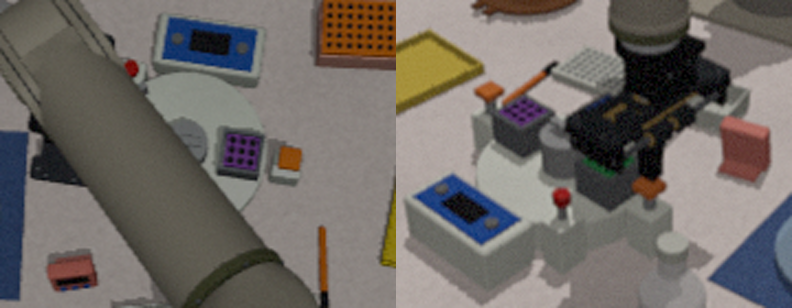

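The fingertips are centred on the left key (crop 650,185). I'll press it.

Emit:
play_rows(
  motion=[
    [0,0,0.06,0,0,0,0],
    [0,0,0.12,0,0,0,0],
    [0,0,0.165,0,0,0,0],
    [0,0,0.18,0,0,0,0],
    [0,0,0.18,0,0,0,0],
  ],
)

```text
time: 15.88
ee_pos: [0.5995, 0.1477, 0.0684]
eef_rot: [0.764, 0.645, 0.002, 0.001]
ft_force: [-0.2, 0.9, 10.4]
width: 0.0
```

Emit:
play_rows(
  motion=[
    [0,0,-0.2,0,0,0,0],
    [0,0,-0.47,0,0,0,0],
    [0,0,-0.47,0,0,0,0],
  ],
)

```text
time: 16.25
ee_pos: [0.6002, 0.148, 0.1651]
eef_rot: [0.764, 0.645, 0.004, 0.002]
ft_force: [0.6, 0.2, -1.0]
width: 0.0008
```

Emit:
play_rows(
  motion=[
    [-0.2,-0.2,0,0,0,0,0],
    [-0.4,-0.4,0,0,0,0,0],
    [-0.6,-0.6,0,0,0,0,0],
    [-0.7,-0.7,0,0,0,0,0],
    [-0.7,-0.7,0,0,0,0,0],
  ],
)

```text
time: 16.88
ee_pos: [0.4353, 0.0301, 0.1599]
eef_rot: [0.765, 0.644, -0.001, 0.001]
ft_force: [1.3, -0.3, -0.7]
width: 0.0005
```

Emit:
play_rows(
  motion=[
    [0,0,0.15,0,0,0,0],
    [0,0,0.29,0,0,0,0],
    [0,0,0.29,0,0,0,0],
  ],
)

```text
time: 17.25
ee_pos: [0.4356, 0.033, 0.1006]
eef_rot: [0.764, 0.646, -0.001, -0.002]
ft_force: [-1.0, -0.3, 0.1]
width: 0.0006
```

```bash
python3 -c "
from plan import *
stat()"
```

```text
t 17.2 [0.4356 0.033  0.1006] a 1.404 tilt 0.003 F [-1.  -0.3  0.1] w 0.0006 j [ 0.73  0.11 -0.94  2.04  0.1   1.04 -0.42]
```

Emit:
play_rows(
  motion=[
    [0,0,0.06,0,0,0,0],
    [0,0,0.12,0,0,0,0],
    [0,0,0.165,0,0,0,0],
    [0,0,0.18,0,0,0,0],
    [0,0,0.18,0,0,0,0],
  ],
)

```text
time: 17.88
ee_pos: [0.4378, 0.0329, 0.0681]
eef_rot: [0.764, 0.645, 0.0, 0.001]
ft_force: [-8.2, 1.2, 22.3]
width: 0.0004
```

Emit:
play_rows(
  motion=[
    [0,0,-0.2,0,0,0,0],
    [0,0,-0.47,0,0,0,0],
    [0,0,-0.47,0,0,0,0],
  ],
)

```text
time: 18.25
ee_pos: [0.4395, 0.0325, 0.1642]
eef_rot: [0.764, 0.645, 0.002, 0.003]
ft_force: [0.1, -0.4, -0.5]
width: 0.0003
```

Emit:
play_rows(
  motion=[
    [-0.2,0.2,0,0,0,0,0],
    [-0.4,0.4,0,0,0,0,0],
    [-0.6,0.6,0,0,0,0,0],
    [-0.7,0.7,0,0,0,0,0],
    [-0.7,0.7,0,0,0,0,0],
  ],
)

```text
time: 18.88
ee_pos: [0.5517, -0.1312, 0.1589]
eef_rot: [0.765, 0.644, 0.0, -0.001]
ft_force: [-0.8, 1.3, -0.2]
width: 0.0005
```

Emit:
play_rows(
  motion=[
    [0,0,0.15,0,0,0,0],
    [0,0,0.29,0,0,0,0],
    [0,0,0.29,0,0,0,0],
  ],
)

```text
time: 19.25
ee_pos: [0.5495, -0.1282, 0.1003]
eef_rot: [0.764, 0.646, -0.001, -0.001]
ft_force: [-0.3, -0.4, 0.1]
width: 0.0003
```

Emit:
play_rows(
  motion=[
    [0,0,0.06,0,0,0,0],
    [0,0,0.12,0,0,0,0],
    [0,0,0.165,0,0,0,0],
    [0,0,0.18,0,0,0,0],
    [0,0,0.18,0,0,0,0],
  ],
)

```text
time: 19.88
ee_pos: [0.5522, -0.1289, 0.0683]
eef_rot: [0.764, 0.645, 0.001, 0.001]
ft_force: [-5.4, 1.1, 13.4]
width: 0.0009
```

Emit:
play_rows(
  motion=[
    [0,0,-0.2,0,0,0,0],
    [0,0,-0.5,0,0,0,50],
    [0,0,-0.77,0,0,0,90],
    [0,0,-0.77,0,0,0,90],
  ],
)

```text
time: 20.38
ee_pos: [0.5536, -0.1291, 0.2253]
eef_rot: [0.764, 0.645, 0.002, 0.004]
ft_force: [0.6, 0.2, -0.7]
width: 0.0225
```

Emit:
play_rows(
  motion=[
    [-0.95,-0.2,0,0,0,0,90],
    [-0.95,-0.2,0,0,0,0,90],
    [-0.95,-0.2,0,0,0,0,90],
    [-0.95,-0.2,0,0,0,0,90],
  ],
)

```text
time: 20.88
ee_pos: [0.4769, -0.3152, 0.2192]
eef_rot: [0.767, 0.642, -0.001, 0.0]
ft_force: [0.3, 1.0, -0.4]
width: 0.0626
```

Run:
```python
from fit import *
from plan import stat
stat()
s=eyes.camera('scene');t=eyes.camera('top')
a=t['image'][95:235,230:410];b=s['image'][170:310,220:400]
cv2.imwrite('pics/c7.png',np.hstack([cv2.resize(x,None,fx=2.2,fy=2.2,interpolation=cv2.INTER_CUBIC) for x in (a,b)])[:,:,::-1])
for n in ('blue','green','violet'):
    ds=[eyes.landmark_of(p,n+'_mid')[:2] for p in (s,t)]
    for nm,p,d in zip('st',(s,t),ds): print(n,nm,[(round(x['p'],2),np.round(x['xy'],1).tolist(),at_z(p,x['xy'],.096)[:2].round(3).tolist()) for x in d])
    if all(ds): print('tri',tri((s,t),[d[0]['xy'] for d in ds]).round(3))
for p,roi in ((t,(380,120,480,240)),):
        m=cv2.inRange(cv2.cvtColor(p['image'],cv2.COLOR_RGB2HSV),(22,150,80),(32,255,255)); k=np.zeros_like(m);x0,y0,x1,y1=roi
        k[y0:y1,x0:x1]=m[y0:y1,x0:x1]; cs,_=cv2.findContours(k,0,2); cn=max(cs,key=cv2.contourArea)
        print('tray',cv2.minAreaRect(np.array([at_z(p,x[0],.018)[:2] for x in cn],np.float32)))
for n in ('cover_grip','tray','mat'): print(n,[(round(x['p'],2),np.round(x['xy']).tolist(),at_z(t,x['xy'],.056 if n[0]=='c' else 0)[:2].round(3).tolist()) for x in eyes.landmark_of(t,n)[:3]])
```

```text
t 20.9 [ 0.4769 -0.3152  0.2192] a 1.395 tilt 0.002 F [ 0.3  1.  -0.4] w 0.0626 j [ 1.11  0.3  -0.73  1.58  0.2   1.34  0.18]
blue s []
blue t [(0.48, [306.7, 184.6], [0.501, 0.033]), (0.19, [360.7, 168.6], [0.546, -0.125])]
green s [(0.9, [319.9, 239.9], [0.577, 0.09])]
green t [(0.57, [290.2, 155.7], [0.588, 0.08]), (0.47, [196.9, 190.3], [0.49, 0.35])]
tri [0.583 0.086 0.098]
violet s [(0.59, [275.3, 214.8], [0.549, -0.078])]
violet t [(0.52, [338.8, 162.6], [0.565, -0.061]), (0.42, [269.7, 155.5], [0.589, 0.14])]
tri [ 0.563 -0.063  0.109]
tray ((0.5204634070396423, -0.3413357138633728), (0.12139344960451126, 0.23992769420146942), 77.47974395751953)
cover_grip [(0.66, [198.0, 190.0], [0.496, 0.358]), (0.59, [182.0, 282.0], [0.227, 0.399])]
tray [(0.59, [430.0, 180.0], [0.526, -0.348])]
mat [(0.56, [388.0, 113.0], [0.743, -0.224]), (0.53, [200.0, 191.0], [0.503, 0.366])]
```

View pics/c7.png

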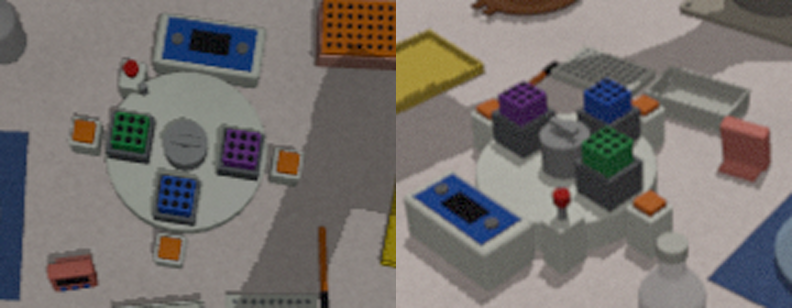

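All three blocks stand out of their nests. I'll start with violet.

Run:
```python
from plan import *
stat()
V=(.5613,-.0649); S1=(.589,-.364)
plan([(*V,.22,1.4),(*V,.095,1.4),(*V,.22,1.4),(*S1,.22,1.345),(*S1,.028,1.345)])
```

```text
t 21.4 [ 0.48   -0.3095  0.22  ] a 1.404 tilt 0.000 F [ 1.7  0.1 -0.8] w 0.0781 j [ 1.1   0.3  -0.74  1.58  0.2   1.34  0.18]
   [0.637, 0.099, -0.0, 0.0, 0.0, 0.001] rows 2.1
   [0.637, 0.097, -0.0, 0.0, 0.0, 0.001] rows 2.1
-> [0.5613, -0.0649, 0.22, 1.4]
   [-0.0, -0.0, 0.625, 0.0, 0.0, 0.0] rows 2.0
-> [0.5613, -0.0649, 0.095, 1.4]
   [-0.0, 0.0, -0.625, 0.0, 0.0, 0.0] rows 2.0
-> [0.5613, -0.0649, 0.22, 1.4]
   [-0.725, 0.195, 0.0, 0.0, 0.0, 0.018] rows 2.4
   [-0.72, 0.216, 0.0, 0.0, 0.0, 0.017] rows 2.4
-> [0.589, -0.364, 0.22, 1.345]
   [0.0, -0.001, 0.96, 0.0, 0.0, 0.0] rows 3.1
-> [0.589, -0.364, 0.028, 1.345]
```

Emit:
play_rows(
  motion=[
    [0.637,0.099,0,0,0,0.001,90],
    [0.637,0.099,0,0,0,0.001,90],
    [0.637,0.099,0,0,0,0.001,90],
  ],
)

```text
time: 21.8
ee_pos: [0.5222, -0.1818, 0.2206]
eef_rot: [0.762, 0.648, 0.001, 0.0]
ft_force: [-1.2, 0.1, 0.2]
width: 0.0782
```

Emit:
play_rows(
  motion=[
    [0.637,0.097,0,0,0,0.001,90],
    [0.637,0.097,0,0,0,0.001,90],
    [0.637,0.097,0,0,0,0.001,90],
    [0.637,0.097,0,0,0,0.001,90],
    [0.637,0.097,0,0,0,0.001,90],
  ],
)

```text
time: 22.42
ee_pos: [0.561, -0.0675, 0.2197]
eef_rot: [0.766, 0.643, -0.0, 0.0]
ft_force: [-0.2, -0.4, -0.5]
width: 0.0781
```

Emit:
play_rows(
  motion=[
    [0,0,0.25,0,0,0,90],
    [0,0,0.45,0,0,0,90],
    [0,0,0.58,0,0,0,90],
    [0,0,0.625,0,0,0,90],
    [0,0,0.625,0,0,0,90],
  ],
)

```text
time: 23.05
ee_pos: [0.5612, -0.0663, 0.0952]
eef_rot: [0.765, 0.644, -0.0, 0.0]
ft_force: [0.5, 0.3, 0.3]
width: 0.0785
```

Emit:
play_rows(
  motion=[
    [0,0,0,0,0,0,20],
    [0,0,0,0,0,0,20],
    [0,0,0,0,0,0,20],
    [0,0,0,0,0,0,20],
    [0,0,0,0,0,0,20],
  ],
)

```text
time: 23.68
ee_pos: [0.5615, -0.0655, 0.0952]
eef_rot: [0.765, 0.644, 0.0, 0.0]
ft_force: [0.3, 0.2, 0.9]
width: 0.0438
```

```bash
python3 -c "
from plan import *
stat()"
```

```text
t 23.7 [ 0.5615 -0.0655  0.0952] a 1.400 tilt 0.001 F [0.3 0.2 0.9] w 0.0438 j [ 0.71  0.43 -0.82  1.74  0.34  1.12 -0.39]
```

Gripped at 43.8 mm. Lift and carry, gripping harder against slip.

Emit:
play_rows(
  motion=[
    [0,0,0,0,0,0,0],
    [0,0,-0.1,0,0,0,0],
    [0,0,-0.25,0,0,0,0],
    [0,0,-0.45,0,0,0,0],
    [0,0,-0.625,0,0,0,0],
  ],
  squeeze=50,
)

```text
time: 24.3
ee_pos: [0.5608, -0.0652, 0.2215]
eef_rot: [0.765, 0.644, -0.0, -0.0]
ft_force: [-0.1, -0.4, -2.5]
width: 0.0438
```

Emit:
play_rows(
  motion=[
    [-0.2,0.055,0,0,0,0.005,0],
    [-0.42,0.11,0,0,0,0.01,0],
    [-0.6,0.16,0,0,0,0.015,0],
    [-0.725,0.195,0,0,0,0.018,0],
  ],
)

```text
time: 24.8
ee_pos: [0.5745, -0.2168, 0.2198]
eef_rot: [0.775, 0.633, -0.0, -0.0]
ft_force: [0.0, 0.3, -2.3]
width: 0.0437
```

Emit:
play_rows(
  motion=[
    [-0.2,0.06,0,0,0,0.005,0],
    [-0.42,0.12,0,0,0,0.01,0],
    [-0.6,0.18,0,0,0,0.015,0],
    [-0.72,0.216,0,0,0,0.017,0],
    [-0.72,0.216,0,0,0,0.017,0],
  ],
)

```text
time: 25.42
ee_pos: [0.5882, -0.3664, 0.2192]
eef_rot: [0.783, 0.622, -0.0, -0.001]
ft_force: [0.3, -0.2, -2.2]
width: 0.0434
```

```bash
cat > tray.py <<'E'
from h import *
def tray(p):
    m=cv2.inRange(cv2.cvtColor(p['image'],cv2.COLOR_RGB2HSV),(22,130,60),(34,255,255)); k=np.zeros_like(m); k[110:260,370:490]=m[110:260,370:490]
    cs,_=cv2.findContours(k,0,2); cn=np.vstack([c for c in cs if cv2.contourArea(c)>15])
    return cv2.minAreaRect(np.array([at_z(p,x[0],.018)[:2] for x in cn],np.float32))
E
python3 - <<'E'
from plan import *
from tray import tray
stat()
s=eyes.camera('scene');t=eyes.camera('top')
print(tray(t))
a=t['image'][110:250,370:500];b=s['image'][100:270,130:300]
cv2.imwrite('pics/c8.png',np.hstack([cv2.resize(x,(390,390),interpolation=cv2.INTER_CUBIC) for x in (a,b)])[:,:,::-1])
E
```

```text
t 25.4 [ 0.5882 -0.3664  0.2192] a 1.342 tilt 0.001 F [ 0.3 -0.2 -2.2] w 0.0434 j [ 0.93  0.58 -0.69  1.23  0.36  1.46  0.05]
((0.5187971591949463, -0.35066625475883484), (0.13973867893218994, 0.241158127784729), 77.13727569580078)
```

View pics/c8.png

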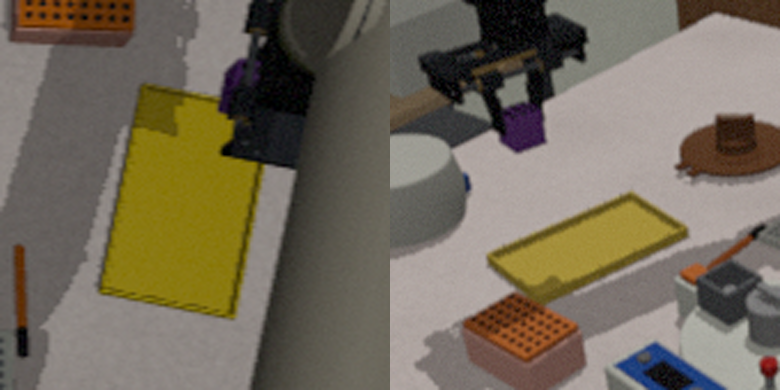

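Violet is held in front of the tray, at its far end. I'll lower it and release.

Emit:
play_rows(
  motion=[
    [0,0,0.25,0,0,0,0],
    [0,0,0.5,0,0,0,0],
    [0,0,0.75,0,0,0,0],
    [0,0,0.88,0,0,0,0],
    [0,0,0.93,0,0,0,0],
  ],
)

```text
time: 26.15
ee_pos: [0.5884, -0.3628, 0.0327]
eef_rot: [0.782, 0.623, -0.0, -0.001]
ft_force: [-0.7, 0.2, -1.9]
width: 0.0438
```

Emit:
play_rows(
  motion=[
    [0,0,0.015,0,0,0,0],
    [0,0,0.03,0,0,0,0],
    [0,0,0.04,0,0,0,0],
    [0,0,0.04,0,0,0,0],
  ],
)

```text
time: 26.65
ee_pos: [0.5895, -0.365, 0.0278]
eef_rot: [0.782, 0.623, 0.0, 0.001]
ft_force: [-3.5, 0.6, 5.1]
width: 0.0438
```

```bash
python3 -c "
from plan import *
stat()"
```

```text
t 26.6 [ 0.5895 -0.365   0.0278] a 1.344 tilt 0.002 F [-3.5  0.6  5.1] w 0.0438 j [ 0.92  0.73 -0.64  1.43  0.45  1.14 -0.01]
```

Emit:
play_rows(
  motion=[
    [0,0,0,0,0,0,64],
    [0,0,0,0,0,0,64],
    [0,0,0,0,0,0,64],
  ],
)

```text
time: 27.02
ee_pos: [0.5888, -0.3648, 0.0261]
eef_rot: [0.782, 0.623, 0.0, 0.0]
ft_force: [-0.5, 0.8, 0.4]
width: 0.055
```

Emit:
play_rows(
  motion=[
    [0,0,-0.1,0,0,0,64],
    [0,0,-0.35,0,0,0,64],
    [0,0,-0.65,0,0,0,90],
    [0,0,-0.97,0,0,0,90],
    [0,0,-0.97,0,0,0,90],
  ],
)

```text
time: 27.65
ee_pos: [0.5912, -0.365, 0.2278]
eef_rot: [0.782, 0.623, 0.002, 0.005]
ft_force: [0.5, 0.4, -0.1]
width: 0.0751
```

Run:
```python
from plan import *
stat()
G=(.5867,.0829); S2=(.519,-.349)
plan([(*G,.22,1.4),(*G,.095,1.4),(*G,.22,1.4),(*S2,.22,1.345),(*S2,.026,1.345)],(.589,-.364,.22,1.345))
```

```text
t 27.6 [ 0.5912 -0.365   0.2278] a 1.345 tilt 0.011 F [ 0.5  0.4 -0.1] w 0.0751 j [ 0.93  0.57 -0.7   1.22  0.36  1.46  0.05]
   [0.725, -0.17, 0.0, 0.0, 0.0, -0.012] rows 2.4
   [0.728, -0.157, 0.0, 0.0, 0.0, -0.012] rows 2.4
   [0.731, -0.143, 0.0, 0.0, 0.0, -0.011] rows 2.4
-> [0.5867, 0.0829, 0.22, 1.4]
   [0.0, -0.0, 0.625, 0.0, 0.0, -0.0] rows 2.0
-> [0.5867, 0.0829, 0.095, 1.4]
   [0.0, -0.0, -0.625, 0.0, 0.0, -0.0] rows 2.0
-> [0.5867, 0.0829, 0.22, 1.4]
   [-0.728, 0.011, 0.0, 0.0, 0.0, 0.012] rows 2.3
   [-0.728, 0.025, 0.0, 0.0, 0.0, 0.011] rows 2.3
   [-0.728, 0.037, 0.0, 0.0, 0.0, 0.012] rows 2.3
-> [0.519, -0.349, 0.22, 1.345]
   [-0.0, 0.0, 0.97, 0.0, 0.0, -0.0] rows 3.1
-> [0.519, -0.349, 0.026, 1.345]
```

Emit:
play_rows(
  motion=[
    [0.725,-0.17,0,0,0,-0.012,90],
    [0.725,-0.17,0,0,0,-0.012,90],
    [0.725,-0.17,0,0,0,-0.012,90],
  ],
)

```text
time: 28.02
ee_pos: [0.5884, -0.2108, 0.221]
eef_rot: [0.775, 0.632, 0.0, 0.0]
ft_force: [0.2, -0.1, 0.3]
width: 0.0779
```

Emit:
play_rows(
  motion=[
    [0.728,-0.157,0,0,0,-0.012,90],
    [0.728,-0.157,0,0,0,-0.012,90],
    [0.728,-0.157,0,0,0,-0.012,90],
  ],
)

```text
time: 28.4
ee_pos: [0.5872, -0.0626, 0.2208]
eef_rot: [0.769, 0.639, 0.0, 0.0]
ft_force: [0.1, -0.5, -0.1]
width: 0.0784
```

Emit:
play_rows(
  motion=[
    [0.731,-0.143,0,0,0,-0.011,90],
    [0.731,-0.143,0,0,0,-0.011,90],
    [0.731,-0.143,0,0,0,-0.011,90],
    [0.731,-0.143,0,0,0,-0.011,90],
    [0.731,-0.143,0,0,0,-0.011,90],
  ],
)

```text
time: 29.02
ee_pos: [0.5871, 0.0804, 0.2199]
eef_rot: [0.766, 0.643, -0.0, 0.0]
ft_force: [0.8, -0.4, -0.4]
width: 0.0783
```

Run:
```python
from plan import *
from tray import tray
stat()
s=eyes.camera('scene');t=eyes.camera('top'); print(tray(t))
a=t['image'][95:250,230:480];b=s['image'][170:310,170:395]
cv2.imwrite('pics/c9.png',np.hstack([cv2.resize(x,(400,248),interpolation=cv2.INTER_CUBIC) for x in (a,b)])[:,:,::-1])
for n in ('green','blue','violet'):
  for p in (s,t): print(n,[(round(x['p'],2),at_z(p,x['xy'],.027 if n=='violet' else .096)[:2].round(3).tolist()) for x in eyes.landmark_of(p,n+'_mid')[:2]])
```

```text
t 29.0 [0.5871 0.0804 0.2199] a 1.398 tilt 0.001 F [ 0.8 -0.4 -0.4] w 0.0783 j [ 0.48  0.39 -0.89  1.52  0.31  1.38 -0.6 ]
((0.5185105800628662, -0.3506450653076172), (0.13986334204673767, 0.24057620763778687), 77.08531951904297)
green [(0.92, [0.579, 0.089]), (0.5, [0.813, 0.315])]
green []
blue [(0.85, [0.507, 0.031])]
blue []
violet [(0.75, [0.578, -0.382]), (0.35, [0.517, 0.368])]
violet [(0.75, [0.58, -0.352])]
```

View pics/c9.png

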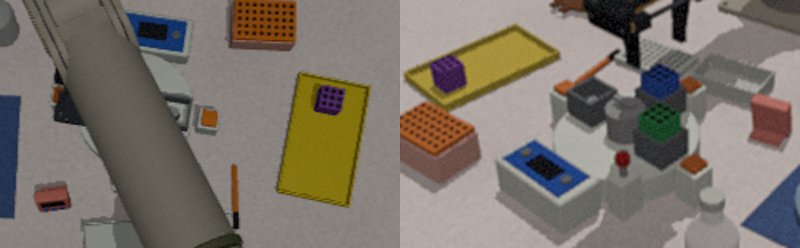

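Violet lies flat at the tray's far end, and green and blue still stand out of their nests. Next, green.

Emit:
play_rows(
  motion=[
    [0,0,0.25,0,0,0,90],
    [0,0,0.45,0,0,0,90],
    [0,0,0.58,0,0,0,90],
    [0,0,0.625,0,0,0,90],
    [0,0,0.625,0,0,0,90],
  ],
)

```text
time: 30.05
ee_pos: [0.5868, 0.0822, 0.0952]
eef_rot: [0.765, 0.644, 0.0, -0.0]
ft_force: [1.4, -0.1, -0.4]
width: 0.0783
```

Emit:
play_rows(
  motion=[
    [0,0,0,0,0,0,0],
    [0,0,0,0,0,0,0],
    [0,0,0,0,0,0,0],
    [0,0,0,0,0,0,0],
    [0,0,0,0,0,0,0],
  ],
)

```text
time: 30.68
ee_pos: [0.5869, 0.0821, 0.0951]
eef_rot: [0.765, 0.644, 0.0, 0.0]
ft_force: [0.4, -0.1, 0.7]
width: 0.0436
```

Emit:
play_rows(
  motion=[
    [0,0,0,0,0,0,0],
    [0,0,-0.1,0,0,0,0],
    [0,0,-0.25,0,0,0,0],
    [0,0,-0.45,0,0,0,0],
    [0,0,-0.625,0,0,0,0],
  ],
)

```text
time: 31.3
ee_pos: [0.5864, 0.0822, 0.2214]
eef_rot: [0.765, 0.644, -0.0, -0.0]
ft_force: [-0.1, 0.1, -1.9]
width: 0.0438
```

```bash
python3 -c "
from plan import *
stat()"
```

```text
t 31.3 [0.5864 0.0822 0.2214] a 1.400 tilt 0.000 F [-0.1  0.1 -1.9] w 0.0438 j [ 0.48  0.39 -0.89  1.52  0.31  1.38 -0.6 ]
```

Emit:
play_rows(
  motion=[
    [-0.2,0.003,0,0,0,0.004,0],
    [-0.42,0.006,0,0,0,0.008,0],
    [-0.6,0.009,0,0,0,0.01,0],
    [-0.728,0.011,0,0,0,0.012,0],
  ],
)

```text
time: 31.8
ee_pos: [0.5634, -0.0637, 0.2199]
eef_rot: [0.772, 0.636, -0.0, -0.0]
ft_force: [-0.4, 0.2, -0.6]
width: 0.0437
```

Emit:
play_rows(
  motion=[
    [-0.25,0.01,0,0,0,0.004,0],
    [-0.5,0.02,0,0,0,0.008,0],
    [-0.728,0.025,0,0,0,0.011,0],
  ],
)

```text
time: 32.17
ee_pos: [0.5406, -0.2073, 0.22]
eef_rot: [0.777, 0.63, -0.0, -0.0]
ft_force: [0.6, 0.6, -2.4]
width: 0.0436
```

Emit:
play_rows(
  motion=[
    [-0.25,0.012,0,0,0,0.004,0],
    [-0.45,0.022,0,0,0,0.008,0],
    [-0.62,0.03,0,0,0,0.01,0],
    [-0.728,0.037,0,0,0,0.012,0],
    [-0.728,0.037,0,0,0,0.012,0],
  ],
)

```text
time: 32.8
ee_pos: [0.5181, -0.3507, 0.2196]
eef_rot: [0.783, 0.622, -0.0, -0.0]
ft_force: [-0.9, 0.8, -0.9]
width: 0.0441
```

Emit:
play_rows(
  motion=[
    [0,0,0.25,0,0,0,0],
    [0,0,0.5,0,0,0,0],
    [0,0,0.65,0,0,0,0],
    [0,0,0.7,0,0,0,0],
  ],
)

```text
time: 33.3
ee_pos: [0.5185, -0.3473, 0.0785]
eef_rot: [0.782, 0.624, -0.0, -0.001]
ft_force: [-0.4, -0.3, -1.5]
width: 0.0437
```

Run:
```python
from plan import *
from tray import tray
stat()
s=eyes.camera('scene');t=eyes.camera('top'); print(tray(t))
a=t['image'][110:250,370:500];b=s['image'][160:250,150:270]
cv2.imwrite('pics/c10.png',np.hstack([cv2.resize(x,(390,340),interpolation=cv2.INTER_CUBIC) for x in (a,b)])[:,:,::-1])
```

```text
t 33.3 [ 0.5185 -0.3473  0.0785] a 1.347 tilt 0.003 F [-0.4 -0.3 -1.5] w 0.0437 j [ 1.03  0.54 -0.67  1.59  0.36  1.14  0.05]
((0.5187280774116516, -0.3506399989128113), (0.13970936834812164, 0.2413221299648285), 77.14948272705078)
```

View pics/c10.png

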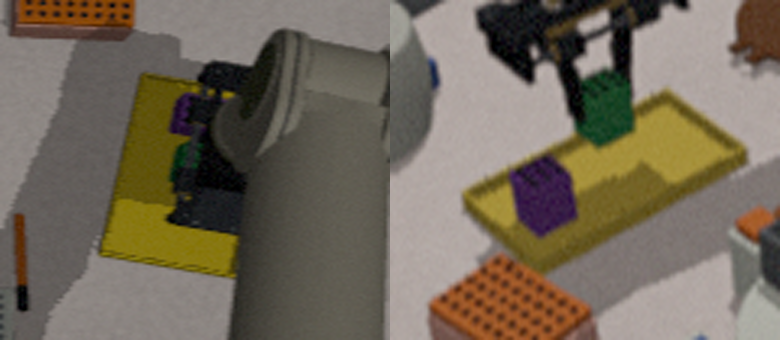

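Green is above the middle with a clear gap to violet. I'll lower and release it.

Emit:
play_rows(
  motion=[
    [0,0,0.12,0,0,0,0],
    [0,0,0.22,0,0,0,0],
    [0,0,0.25,0,0,0,0],
    [0,0,0.27,0,0,0,0],
    [0,0,0.27,0,0,0,0],
  ],
)

```text
time: 34.02
ee_pos: [0.5194, -0.3498, 0.0273]
eef_rot: [0.782, 0.623, 0.0, 0.001]
ft_force: [-2.0, 1.9, 4.2]
width: 0.0437
```

Emit:
play_rows(
  motion=[
    [0,0,0,0,0,0,64],
    [0,0,0,0,0,0,64],
    [0,0,0,0,0,0,64],
  ],
)

```text
time: 34.4
ee_pos: [0.5188, -0.3497, 0.026]
eef_rot: [0.782, 0.623, 0.0, 0.0]
ft_force: [0.1, -0.2, 1.2]
width: 0.0549
```

Emit:
play_rows(
  motion=[
    [0,0,-0.1,0,0,0,64],
    [0,0,-0.35,0,0,0,64],
    [0,0,-0.65,0,0,0,90],
    [0,0,-0.97,0,0,0,90],
    [0,0,-0.97,0,0,0,90],
  ],
)

```text
time: 35.02
ee_pos: [0.5212, -0.3501, 0.2271]
eef_rot: [0.782, 0.623, 0.002, 0.005]
ft_force: [0.1, -1.2, -0.1]
width: 0.0752
```

Run:
```python
from plan import *
stat()
B=(.500,.0217); S3=(.449,-.333)
plan([(*B,.22,-.17),(*B,.095,-.17),(*B,.22,-.17),(*S3,.22,-.225),(*S3,.026,-.225)],(.519,-.349,.22,1.345))
```

```text
t 35.0 [ 0.5212 -0.3501  0.2271] a 1.345 tilt 0.010 F [ 0.1 -1.2 -0.1] w 0.0752 j [ 1.05  0.42 -0.71  1.43  0.27  1.39  0.11]
   [0.893, -0.254, 0.0, 0.0, 0.0, 0.482] rows 4.1
   [0.474, -0.797, 0.0, 0.0, 0.0, 0.482] rows 4.1
-> [0.5, 0.0217, 0.22, -0.17]
   [0.0, -0.0, 0.625, 0.0, 0.0, 0.0] rows 2.0
-> [0.5, 0.0217, 0.095, -0.17]
   [0.0, -0.0, -0.625, 0.0, 0.0, 0.0] rows 2.0
-> [0.5, 0.0217, 0.22, -0.17]
   [0.024, 0.895, 0.0, 0.0, 0.0, 0.018] rows 2.9
   [0.049, 0.895, 0.0, 0.0, 0.0, 0.017] rows 2.9
-> [0.449, -0.333, 0.22, -0.225]
   [-0.0, -0.0, 0.97, 0.0, 0.0, 0.0] rows 3.1
-> [0.449, -0.333, 0.026, -0.225]
```

Emit:
play_rows(
  motion=[
    [0.893,-0.254,0,0,0,0.482,90],
    [0.893,-0.254,0,0,0,0.482,90],
    [0.893,-0.254,0,0,0,0.482,90],
    [0.893,-0.254,0,0,0,0.482,90],
    [0.893,-0.254,0,0,0,0.482,90],
  ],
)

```text
time: 35.65
ee_pos: [0.5092, -0.1638, 0.2205]
eef_rot: [0.957, 0.29, 0.0, 0.001]
ft_force: [0.5, -0.3, 0.7]
width: 0.0783
```

Emit:
play_rows(
  motion=[
    [0.474,-0.797,0,0,0,0.482,90],
    [0.474,-0.797,0,0,0,0.482,90],
    [0.474,-0.797,0,0,0,0.482,90],
    [0.474,-0.797,0,0,0,0.482,90],
    [0.474,-0.797,0,0,0,0.482,90],
  ],
)

```text
time: 36.28
ee_pos: [0.4998, 0.0217, 0.2201]
eef_rot: [0.997, -0.083, 0.0, -0.0]
ft_force: [0.1, -0.3, 0.1]
width: 0.0788
```

Run:
```python
from plan import *
from tray import tray
stat()
s=eyes.camera('scene');t=eyes.camera('top'); print(tray(t))
for n,z in (('green',.027),('violet',.027),('blue',.096)):
  for p in (s,t): print(n,[(round(x['p'],2),at_z(p,x['xy'],z)[:2].round(3).tolist()) for x in eyes.landmark_of(p,n+'_mid')[:2]])
for p in (s,t): print([(round(x['p'],2),at_z(p,x['xy'],.056)[:2].round(3).tolist()) for x in eyes.landmark_of(p,'cover_grip')[:3]])
a=t['image'][95:250,230:480];b=s['image'][170:310,170:395]
cv2.imwrite('pics/c11.png',np.hstack([cv2.resize(x,(400,248),interpolation=cv2.INTER_CUBIC) for x in (a,b)])[:,:,::-1])
```

```text
t 36.3 [0.4998 0.0217 0.2201] a -0.167 tilt 0.000 F [ 0.1 -0.3  0.1] w 0.0788 j [ 0.61  0.12 -0.79  1.75  0.09  1.3  -1.94]
((0.5184820890426636, -0.3506385087966919), (0.13986334204673767, 0.2408474236726761), 77.08531951904297)
green [(0.84, [0.503, -0.339])]
green [(0.63, [0.524, -0.342])]
violet [(0.56, [0.574, -0.366]), (0.35, [0.447, -0.154])]
violet [(0.57, [0.59, -0.355])]
blue [(0.83, [0.493, 0.015]), (0.18, [0.528, -0.076])]
blue []
[(0.83, [0.204, 0.4]), (0.79, [0.204, -0.344]), (0.76, [0.494, 0.366])]
[(0.86, [0.216, 0.394]), (0.77, [0.502, 0.364]), (0.65, [0.193, -0.353])]
```

View pics/c11.png

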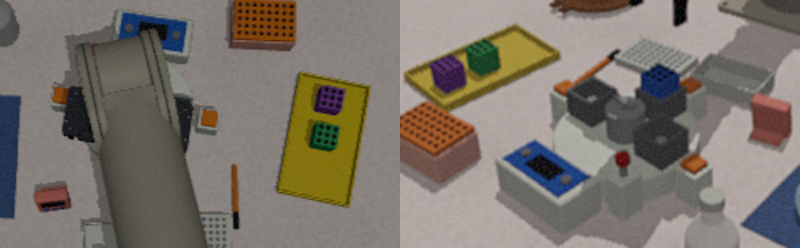

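Violet and green lie flat in the tray, and blue is still raised in the front nest. I'll take blue.

Emit:
play_rows(
  motion=[
    [0,0,0.25,0,0,0,90],
    [0,0,0.45,0,0,0,90],
    [0,0,0.58,0,0,0,90],
    [0,0,0.625,0,0,0,90],
    [0,0,0.625,0,0,0,90],
  ],
)

```text
time: 37.4
ee_pos: [0.4999, 0.0211, 0.0952]
eef_rot: [0.996, -0.085, -0.0, -0.0]
ft_force: [-0.1, -0.4, -0.2]
width: 0.0785
```

Emit:
play_rows(
  motion=[
    [0,0,0,0,0,0,0],
    [0,0,0,0,0,0,0],
    [0,0,0,0,0,0,0],
    [0,0,0,0,0,0,0],
    [0,0,0,0,0,0,0],
  ],
)

```text
time: 38.02
ee_pos: [0.5002, 0.0219, 0.0953]
eef_rot: [0.996, -0.084, 0.0, -0.0]
ft_force: [1.0, 3.5, 1.5]
width: 0.0439
```

Emit:
play_rows(
  motion=[
    [0,0,0,0,0,0,0],
    [0,0,-0.1,0,0,0,0],
    [0,0,-0.25,0,0,0,0],
    [0,0,-0.45,0,0,0,0],
    [0,0,-0.625,0,0,0,0],
  ],
)

```text
time: 38.65
ee_pos: [0.4994, 0.0203, 0.2209]
eef_rot: [0.996, -0.085, -0.0, 0.001]
ft_force: [0.6, -1.2, -1.4]
width: 0.0439
```

```bash
python3 -c "
from plan import *
stat()"
```

```text
t 38.6 [0.4994 0.0203 0.2209] a -0.170 tilt 0.001 F [ 0.6 -1.2 -1.4] w 0.0439 j [ 0.62  0.12 -0.8   1.75  0.09  1.31 -1.94]
```

Emit:
play_rows(
  motion=[
    [0.006,0.25,0,0,0,0.005,0],
    [0.012,0.5,0,0,0,0.01,0],
    [0.018,0.72,0,0,0,0.015,0],
    [0.024,0.895,0,0,0,0.018,0],
  ],
)

```text
time: 39.15
ee_pos: [0.473, -0.1588, 0.2195]
eef_rot: [0.995, -0.1, -0.001, 0.0]
ft_force: [0.8, -0.1, -1.6]
width: 0.0437
```

Emit:
play_rows(
  motion=[
    [0.013,0.25,0,0,0,0.005,0],
    [0.026,0.5,0,0,0,0.01,0],
    [0.04,0.72,0,0,0,0.015,0],
    [0.049,0.895,0,0,0,0.017,0],
    [0.049,0.895,0,0,0,0.017,0],
  ],
)

```text
time: 39.78
ee_pos: [0.4465, -0.3369, 0.2188]
eef_rot: [0.993, -0.115, -0.001, 0.0]
ft_force: [-0.7, 0.1, -2.2]
width: 0.0436
```

Emit:
play_rows(
  motion=[
    [0,0,0.25,0,0,0,0],
    [0,0,0.5,0,0,0,0],
    [0,0,0.65,0,0,0,0],
    [0,0,0.7,0,0,0,0],
  ],
)

```text
time: 40.28
ee_pos: [0.4476, -0.3323, 0.078]
eef_rot: [0.994, -0.112, -0.002, -0.001]
ft_force: [-0.4, -1.0, -1.7]
width: 0.0435
```

Run:
```python
from plan import *
from tray import tray
stat()
s=eyes.camera('scene');t=eyes.camera('top'); print(tray(t))
for n,z in (('green',.027),('violet',.027),('blue',.08)):
  for p in (s,t): print(n,[(round(x['p'],2),at_z(p,x['xy'],z)[:2].round(3).tolist()) for x in eyes.landmark_of(p,n+'_mid')[:2]])
a=t['image'][110:250,370:500];b=s['image'][160:250,150:270]
cv2.imwrite('pics/c12.png',np.hstack([cv2.resize(x,(390,340),interpolation=cv2.INTER_CUBIC) for x in (a,b)])[:,:,::-1])
```

```text
t 40.3 [ 0.4476 -0.3323  0.078 ] a -0.224 tilt 0.004 F [-0.4 -1.  -1.7] w 0.0435 j [ 0.97  0.36 -0.49  1.78  0.19  1.05 -1.38]
((0.5187159180641174, -0.3497583866119385), (0.1380470097064972, 0.24058401584625244), 77.08003997802734)
green [(0.77, [0.526, -0.326]), (0.52, [0.605, 0.021])]
green [(0.65, [0.525, -0.346])]
violet [(0.56, [0.587, -0.375]), (0.38, [0.519, -0.16])]
violet [(0.77, [0.594, -0.361])]
blue [(0.67, [0.444, -0.342]), (0.16, [0.624, -0.306])]
blue []
```

View pics/c12.png

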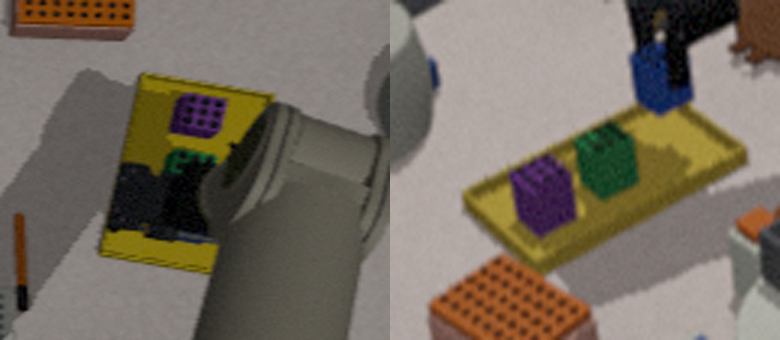

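Blue hangs over the free near end, clear of green. I'll lower it, release and retreat.

Emit:
play_rows(
  motion=[
    [0,0,0.12,0,0,0,0],
    [0,0,0.22,0,0,0,0],
    [0,0,0.25,0,0,0,0],
    [0,0,0.27,0,0,0,0],
    [0,0,0.27,0,0,0,0],
  ],
)

```text
time: 41.3
ee_pos: [0.4495, -0.3337, 0.0272]
eef_rot: [0.994, -0.112, 0.001, 0.0]
ft_force: [-2.2, 3.1, 5.8]
width: 0.0439
```

Emit:
play_rows(
  motion=[
    [0,0,0,0,0,0,70],
    [0,0,0,0,0,0,70],
    [0,0,0,0,0,0,70],
    [0,0,0,0,0,0,70],
  ],
)

```text
time: 41.8
ee_pos: [0.4488, -0.3337, 0.026]
eef_rot: [0.994, -0.112, 0.0, 0.0]
ft_force: [-0.3, -0.2, -1.1]
width: 0.0605
```

Emit:
play_rows(
  motion=[
    [0,0,-0.1,0,0,0,70],
    [0,0,-0.35,0,0,0,70],
    [0,0,-0.65,0,0,0,90],
    [0,0,-1,0,0,0,90],
    [0,0,-1,0,0,0,90],
  ],
)

```text
time: 42.42
ee_pos: [0.4508, -0.3344, 0.2324]
eef_rot: [0.994, -0.112, 0.004, 0.002]
ft_force: [-0.3, -0.5, -0.7]
width: 0.0768
```

Emit:
play_rows(
  motion=[
    [-0.8,0.9,-0.2,0,0,0,90],
    [-0.8,0.9,-0.2,0,0,0,90],
    [-0.8,0.9,-0.2,0,0,0,90],
    [-0.8,0.9,-0.2,0,0,0,90],
    [-0.8,0.9,-0.2,0,0,0,90],
  ],
)

```text
time: 43.05
ee_pos: [0.2481, -0.4761, 0.2668]
eef_rot: [0.993, -0.116, -0.0, 0.001]
ft_force: [0.5, 0.6, -0.2]
width: 0.0782
```

Run:
```python
from plan import *
from tray import tray
stat()
s=eyes.camera('scene');t=eyes.camera('top'); print(tray(t)); R=tray(t); c=np.array(R[0])
hd=np.deg2rad(R[2]-90); M=np.array([[np.cos(hd),np.sin(hd)],[-np.sin(hd),np.cos(hd)]])
for n,z in (('green',.027),('violet',.027),('blue',.027)):
  for p in (s,t): print(n,[(round(x['p'],2),at_z(p,x['xy'],z)[:2].round(3).tolist(),'tray',(M@(at_z(p,x['xy'],z)[:2]-c)).round(3).tolist()) for x in eyes.landmark_of(p,n+'_mid')[:1]])
for n,z in (('cover_grip',.056),('timer',0),('marker',0),('tip_rack',0),('spray',0)):
  print(n,[(round(x['p'],2),at_z(t,x['xy'],z)[:2].round(3).tolist()) for x in eyes.landmark_of(t,n)[:3]])
a=t['image'][90:260,150:490];b=s['image'][150:350,160:500]
cv2.imwrite('pics/c13.png',np.vstack([cv2.resize(a,(540,270),interpolation=cv2.INTER_CUBIC),cv2.resize(b,(540,318),interpolation=cv2.INTER_CUBIC)])[:,:,::-1])
```

```text
t 43.0 [ 0.2481 -0.4761  0.2668] a -0.233 tilt 0.002 F [ 0.5  0.6 -0.2] w 0.0782 j [ 1.31  0.14 -0.34  1.61  0.05  1.4  -0.84]
((0.5184820890426636, -0.3506385087966919), (0.13986334204673767, 0.2408474236726761), 77.08531951904297)
green []
green [(0.51, [0.526, -0.35], 'tray', [0.007, 0.002])]
violet [(0.77, [0.582, -0.368], 'tray', [0.066, -0.003])]
violet [(0.82, [0.59, -0.359], 'tray', [0.071, 0.008])]
blue [(0.68, [0.455, -0.327], 'tray', [-0.067, 0.009])]
blue [(0.79, [0.454, -0.326], 'tray', [-0.068, 0.01])]
cover_grip [(0.92, [0.19, -0.346]), (0.64, [0.22, 0.404]), (0.58, [0.5, 0.362])]
timer [(0.85, [0.411, 0.17])]
marker [(0.66, [0.419, -0.182])]
tip_rack [(0.78, [0.744, -0.242])]
spray [(0.83, [0.753, 0.271])]
```

View pics/c13.png

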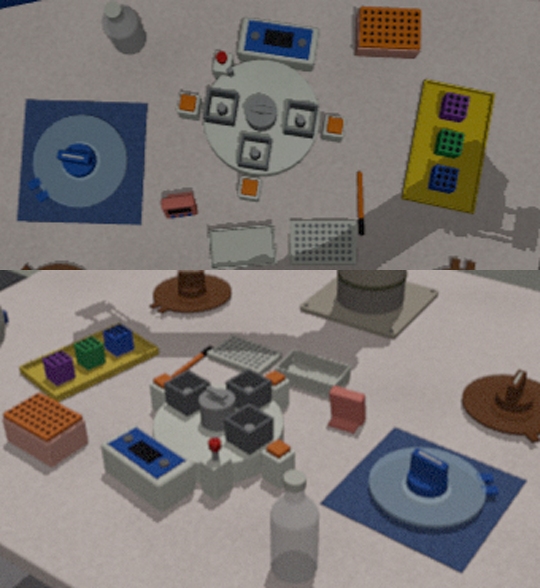

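The nests are empty, all three blocks lie flat in the tray, the cover stands on the mat's centre and the bystanders haven't moved. I'll hand in.

Emit:
play_rows(
  motion=[
    [0,0,0,0,0,0,90],
    [0,0,0,0,0,0,90],
  ],
)

```text
time: 43.95
ee_pos: [0.2526, -0.4734, 0.266]
eef_rot: [0.994, -0.112, 0.0, 0.0]
ft_force: [-1.1, -0.5, -0.4]
width: 0.0784
```

```bash
python3 -c "
from plan import *
stat(); print(job.close_job())"
```

```text
t 44.0 [ 0.2526 -0.4734  0.266 ] a -0.225 tilt 0.000 F [-1.1 -0.5 -0.4] w 0.0784 j [ 1.31  0.14 -0.35  1.61  0.05  1.4  -0.84]
the job is handed in; nothing more can be done
None
```

The job is done and handed in at 44 s of robot time. I pressed the release button, turned the cover a quarter turn (about 1.56 rad by the wrist) and stood it on the mat. Then I pressed all three ejector keys and put the violet, green and blue blocks side by side in the wash tray.

In the last check, just before handing in:
- **Cover:** it stands upright about 2 mm from the mat's centre by the top camera.
- **Blocks:** by the top camera they sit at about x = +0.07, 0 and -0.07 m in the tray, each within 10 mm of its centreline. They look flat and unstacked in both views.
- **Bystanders:** timer, marker, tip rack and bottle are within about 1 cm of where they started.
- **Robot:** the arm was clear of everything with the gripper empty.

**Disagreements:** the networks' block positions differed by up to about 1 cm between the two cameras. The scene camera missed green, so that position comes from the top camera and the picture alone. The networks also marked the two brown look-alikes as covers; I left those alone. I saw no knock or grip slip.

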